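# Raise the drip rack and hang the caddies

### The arm

A 6-joint arm with a two-finger parallel gripper is mounted at the origin on the work surface. World frame = base frame: x ahead of the robot, y to its left, z up, the work surface at z = 0. Lengths are in m, angles in rad, forces in N, time in s.
With the tool pointing down it reaches from about 0.425 to 0.95 m from the base axis. Payload 14.7 kg.
Tool frame: the origin (TCP) lies where the fingers leave the gripper's body, on its centre line; the fingertips stand 73 mm ahead of it and the grasp point (between the pads) lies 54 mm ahead of it; z points along the fingers, y is the direction in which the jaws open and shut (so a half turn about z gives the same grasp; the last joint's range is limited). The gripper opens to 85 mm and grips with 20 to 120 N. Pads are 22 mm wide; open, the fingers measure 114 mm over their backs; the gripper's body (76 mm by 85 mm) begins 54 mm behind the grasp point. The pads swing forward as they close: fully open they stand 13 mm farther back than shut.
Start: joints at [-1.27, 0.48, 1.596, -0, 1.065, -0.047], TCP at [0.222, -0.611, 0.304] pointing down, gripper open.
Joint ranges: [-2.75, 2.75], [-0.82, 2.05], [0.23, 2.67], [-1.56, 4.7], [0.09, 2.69], [-2.92, 2.92]. Speed limits (rad/s): [1.89, 1.89, 2.39, 3.01, 3.01, 3.01].

### API

Orientations are given as a unit quaternion [w, x, y, z].
In Python, from workcell import r gives the robot as it stands.
- The arm moves only by the tool apply_moves, never from a script. Its argument "rows" is a list of rows, each a list of 7 numbers: the shift along the tool's x, y, z in cm, then the turn, a rotation vector about the tool's x, y, z in degrees, then the closure, from 0 (fully open) to 1 (shut). In form: [[dx, dy, dz, ax, ay, az, hand], ...]. A call has 1 to 20 rows; each row is the pose to reach, as a shift and turn from the pose commanded when the call began, along the tool's axes at that moment; what a row does not reach only later rows make up. A row lasts 1/12 s, in which the tool goes at most 41.7 mm and 7.16 degrees, less where a joint would pass 70% of its speed; a pose out of reach is approached as far as the arm can. A call with a gripper value outside its range is refused whole. The fingers move at their own pace and stop on an object; "squeeze" is the grip in N (left out, the last holds). Time passes only in rows, so rows that repeat a pose let the fingers close. It gives the time, the measured TCP pose, the force and the opening at its end, in the units of the state.
- r.get_state(): the state, without advancing time (a new reading comes with each control period).
- r.snapshot(name): name is "scene" or "top" or "wrist"; returns a dict with "image" (384x512x3 uint8, red, green, blue), "intrinsics" (3x3 intrinsics, pixels), "k1" (the pictures are not rectified: a ray, as slopes to the right and down, at radius r is drawn at 1 + k1 r^2 times it, then the intrinsics apply), "position" and "orientation" of the camera in the world; the wrist camera has in their place "mount" (4x4, takes a point from camera to tool coordinates, whose origin is the TCP and whose axes are the flange's). Camera axes: x right, y up, looking along -z (the intrinsics and any distortion apply to the point x, -y, -z); pixel columns grow to the right and rows downward; lengths in m; the calibration is good to about 2 mm. A picture is of the moment at which its call begins: read the wrist's pose just before it. There is no depth.
- r.sign_off(): hands the job in, once; it reports no verdict.
The state is a dict: "clock": time; "qpos": joint angles; "joint_vel": joint speeds; "tau": joint torques, N m; "tool_pos": TCP position; "tool_rot": TCP orientation; "contact_force": force on the tool from outside, world axes, zero at the start; "ft_torque": the same for the moment, N m; "gripper_width": opening from 0.0 (shut) to 1.0 (fully open).
Only numpy, scipy, OpenCV 4.12 (cv2) and the standard library are available. Lean on these libraries where they do the work, as an engineer would, in place of code of your own. Each camera call takes 0.05 s, during which the arm holds its last target. There are 200 camera calls.

### The job

Squeeze the release lever of the drying rack, slide its hook frame up from the parking slot to the middle of the three notches and let go so that it locks there; then hang every steel caddy on the counter by its arched handle, each on a hook of its own. When all of them hang there, squeeze the lever again, raise the loaded frame to the top notch and let go, so that it is locked and the caddies hang still and upright. Leave the other things on the counter where they are.

Things in the scene. Friction and masses are not known exactly. Their poses are not given: they have to be found in the camera images.
- stand: fixed drying rack: steel tray 165 x 430 mm, rim 18 mm high, two upright posts 308 mm high and 390 mm apart. Origin at the counter, midway between the posts; y to the left post, -x to the front, where the hooks point. Between the posts slides a hook frame: a steel crossbar 350 mm long, 18 x 20 mm. A toothed strip on the inside of the left (+y) post locks it.
- frame (a joint): height of the hook frame above its lowest position, m (0 to 0.140). It starts in the parking slot (0 to 0.025, with play); notches at 0.060, 0.095 (middle) and 0.130 (top), each with +-0.0035 play. Let go elsewhere, the pawl presses on a tooth, unlocked. 0.53 kg, friction 6 N: it stays where let go unloaded, and sinks up to 4 mm onto its tooth when loaded.
- lever (a joint): how far the release lever is squeezed, m: 0 = released, pawl out to the left (locked if in a slot or notch); 0.014 = fully squeezed. The pawl is clear of the teeth above 0.007 only. Spring: 6 N at first, 10 N fully squeezed. It returns by itself when let go.
- handle (a point): squeeze handle: two upright tabs (24 mm along x, 7 mm thick) on the middle of the crossbar. Point on the frame midway between their outer faces once squeezed, 30 mm above the crossbar, 21 mm below the tab tops. Axes as the rack. Fixed tab's outer face 19 mm to -y; lever tab's 33 mm to +y, 19 when squeezed. Grip both from above across y, centred within 3 mm; hold while sliding.
- hook0 (a point): right-end (-y) hook of three, 115 mm apart: where a hung bar's centre rests, 8 mm above the seat, 63 mm in front (-x) of the crossbar, 0.123 m up when the frame is at 0. Axes as the rack. Round stem 14 mm thick along x, its top is the seat: 26 mm long between the upturned tip (16 mm above the seat, 13 to 21 mm to -x) and a like stop (13 to 21 mm to +x).
- hook1 (a point): middle hook of three, 115 mm apart: where a hung bar's centre rests, 8 mm above the seat, 63 mm in front (-x) of the crossbar, 0.123 m up when the frame is at 0. Axes as the rack. Round stem 14 mm thick along x, its top is the seat: 26 mm long between the upturned tip (16 mm above the seat, 13 to 21 mm to -x) and a like stop (13 to 21 mm to +x).
- hook2 (a point): left-end (+y) hook of three, 115 mm apart: where a hung bar's centre rests, 8 mm above the seat, 63 mm in front (-x) of the crossbar, 0.123 m up when the frame is at 0. Axes as the rack. Round stem 14 mm thick along x, its top is the seat: 26 mm long between the upturned tip (16 mm above the seat, 13 to 21 mm to -x) and a like stop (13 to 21 mm to +x).
- caddy0_bar (a point): one of up to 3 like steel caddies, None if absent: open box 56 x 90 mm, 60 high, 0.13 kg, fixed arched handle of 10 mm square bar. Point: centre of the level top bar, 135 mm above the underside; z up, y along the bar (92 mm). Opening under it 72 wide, 70 high; mid-bar an inverted-V saddle, 24 wide, reaches 16 mm below the point and seats on a hook. Grip from above across x, 24 mm beside the centre.
- caddy1_bar (a point): one of up to 3 like steel caddies, None if absent: open box 56 x 90 mm, 60 high, 0.13 kg, fixed arched handle of 10 mm square bar. Point: centre of the level top bar, 135 mm above the underside; z up, y along the bar (92 mm). Opening under it 72 wide, 70 high; mid-bar an inverted-V saddle, 24 wide, reaches 16 mm below the point and seats on a hook. Grip from above across x, 24 mm beside the centre.
- caddy2_bar (a point): one of up to 3 like steel caddies, None if absent: open box 56 x 90 mm, 60 high, 0.13 kg, fixed arched handle of 10 mm square bar. Point: centre of the level top bar, 135 mm above the underside; z up, y along the bar (92 mm). Opening under it 72 wide, 70 high; mid-bar an inverted-V saddle, 24 wide, reaches 16 mm below the point and seats on a hook. Grip from above across x, 24 mm beside the centre.
- bowl: stainless steel bowl, 150 mm across and 55 mm high; origin under its centre; leave alone
- gasket: flat red silicone gasket ring, 84 mm across, 6 mm thick; origin under its centre; leave alone
- spoon: wooden spoon, 240 mm, lying along its own x; leave alone
- screwdriver: grey plastic-handled screwdriver lying along its own x; leave alone
Things that resemble listed ones, but are neither listed nor needed, are in the scene too. What is shaped like the part that bears caddy0_bar but blue or red is not meant.

How it is judged:
By the outcome, as a careful person would: the job done as asked, in the order asked, and still so for the second after the job is handed in, with the robot touching nothing.
Of caddy0, caddy1, caddy2 only 2 to 3 are there at a start; the rules pass over those that are not, and their reading is None.
At some moment in a run one of caddy0, caddy1, caddy2 may be knocked a few centimetres aside while the robot is not near it.
Once in a run the grip may slacken for a moment while it holds something.
It also fails if it takes over 210 s, if anything falls off the work surface, if the arm or the gripper's body presses on something with over 40 N, if the wrist force passes 120 N, or if a joint passes its speed limit or range.

## Working session

There is one attempt and no reset: what is moved stays moved. The work goes in short steps, Python scripts to look and compute and a tool call to move; the robot and the scene stay as the last step left them, time stands still between calls to the robot, and variables do not carry over. Pictures are saved under pics/ and viewed, on a budget of 14 in all, crops included, one or two more only if the job needs it, and the job is handed in when it is done.

Besides the shell and the picture viewer there is one more tool, called after ">>>" by a JSON object that holds its "method" and its "body", one argument or row to a line. apply_moves: Moves the arm, as the interface text tells. Its arguments: {"type":"object","properties":{"rows":{"type":"array","items":{"type":"array","items":{"type":"number"}}},"squeeze":{"type":"number"}},"required":["rows"]}

```bash
ls; mkdir -p pics; python3 - <<'E'
from workcell import r
import cv2, numpy as np
s=r.get_state(); print(s)
for n in ("scene","top"):
    d=r.snapshot(n); cv2.imwrite(f"pics/{n}0.png",d["image"][:,:,::-1]); print(n,d["intrinsics"],d["k1"],d["position"],d["orientation"])
E
```

```text
pics
{'clock': 0.0, 'qpos': array([-1.26962010e+00,  4.80850576e-01,  1.59684230e+00, -3.81858005e-06,
        1.06508600e+00, -4.66118124e-02]), 'joint_vel': array([-0.0019756 ,  0.00094717,  0.00029937, -0.00072712,  0.00013561,
        0.0011095 ]), 'tau': array([ 2.36725115e-03, -9.50631022e+01, -4.30179262e+01,  4.31614289e-04,
        1.25036272e-02,  1.93893209e-05]), 'tool_pos': array([ 0.22145345, -0.6107881 ,  0.30327194]), 'tool_rot': array([-5.88099754e-04,  9.84918163e-01,  1.73019826e-01, -7.69448802e-05]), 'contact_force': array([-0.23402648, -0.14193134, -1.13758706]), 'ft_torque': array([-0.08259541,  0.02654928, -0.02817175]), 'gripper_width': 0.9949360602797447}
scene [[374.85590905   0.         255.92035986]
 [  0.         374.85590905 190.47601016]
 [  0.           0.           1.        ]] 0.025711071750035997 [ 1.06769804 -0.49686071  1.06069479] [0.84416999 0.31751319 0.15632519 0.40264728]
top [[469.30716168   0.         259.09932891]
 [  0.         469.30716168 194.73667878]
 [  0.           0.           1.        ]] 0.054278547343330624 [0.33670588 0.00854826 1.56924577] [-0.70465933 -0.02549386  0.02060098  0.70878833]
```

View pics/scene0.png

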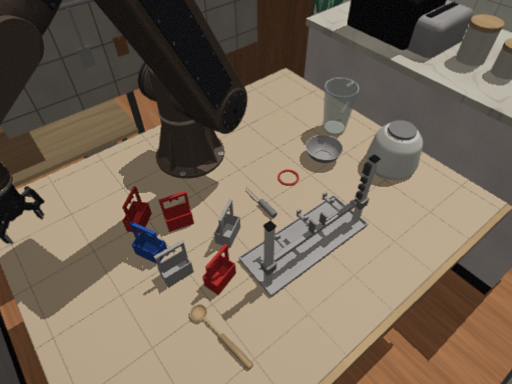

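View pics/top0.png

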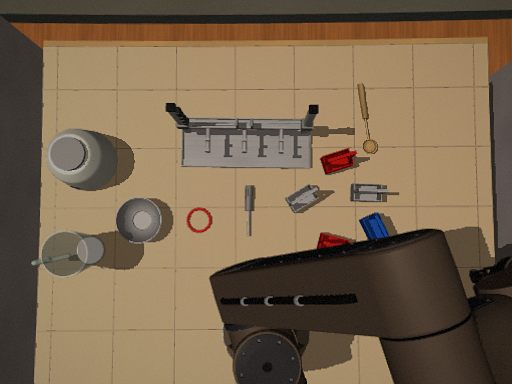

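Two grey caddies are visible, at scene (228,223) and (174,265), top (303,198) and (372,192). The red ones, scene (137,210), (177,211), (220,270), and the blue one (150,243) are decoys. The rack is at top (247,140). I'll enlarge both views to confirm and measure.

```bash
cat > lib.py <<'E'
import numpy as np, cv2
from scipy.spatial.transform import Rotation as R
from workcell import r
def rot(q): return R.from_quat([q[1],q[2],q[3],q[0]]).as_matrix()
def cam(name):
    s=r.get_state(); d=r.snapshot(name)
    if name=="wrist":
        M=np.array(d["mount"]); Rt=rot(s["tool_rot"])
        P=Rt@M[:3,3]+s["tool_pos"]; Q=Rt@M[:3,:3]
    else: P=np.array(d["position"]); Q=rot(d["orientation"])
    return dict(P=P,Q=Q,K=np.array(d["intrinsics"]),k1=d["k1"],img=d["image"][:,:,::-1].copy())
def ray(c,px):
    px=np.array(px,float).reshape(-1,1,2)
    u=cv2.undistortPoints(px,c["K"],np.array([c["k1"],0,0,0.]))[:,0]
    v=np.c_[u[:,0],-u[:,1],-np.ones(len(u))]
    return v@c["Q"].T
def plane(c,px,z):
    v=ray(c,px); return c["P"]+v*((z-c["P"][2])/v[:,2])[:,None]
def tri(obs):
    A=np.zeros((3,3));b=np.zeros(3);L=[]
    for c,p in obs:
        v=ray(c,p)[0];v/=np.linalg.norm(v);N=np.eye(3)-np.outer(v,v);A+=N;b+=N@c["P"];L.append((N,c["P"]))
    X=np.linalg.solve(A,b);return X,[np.linalg.norm(N@(X-P)) for N,P in L]
def proj(c,X):
    v=(np.atleast_2d(X)-c["P"])@c["Q"]; 
    v=np.c_[v[:,0],-v[:,1],-v[:,2]]
    return cv2.projectPoints(v.reshape(-1,1,3),np.zeros(3),np.zeros(3),c["K"],np.array([c["k1"],0,0,0.]))[0][:,0]
def crop(c,name,x0,y0,x1,y1,k):
    im=cv2.resize(c["img"][y0:y1,x0:x1],None,fx=k,fy=k,interpolation=cv2.INTER_CUBIC)
    for x in range((x0//20+1)*20,x1,20):
        cv2.line(im,(int((x-x0)*k),0),(int((x-x0)*k),6),(0,255,255),1); cv2.putText(im,str(x),(int((x-x0)*k)-10,16),0,.35,(0,255,255),1)
    for y in range((y0//20+1)*20,y1,20):
        cv2.line(im,(0,int((y-y0)*k)),(6,int((y-y0)*k)),(0,255,255),1); cv2.putText(im,str(y),(8,int((y-y0)*k)+4),0,.35,(0,255,255),1)
    cv2.imwrite("pics/"+name,im)
def tool(px): pass
E
python3 - <<'E'
from lib import *
import pickle
S=cam("scene");T=cam("top");pickle.dump((S,T),open("st.pkl","wb"))
crop(S,"s1.png",140,150,390,300,3.2); crop(T,"t1.png",155,95,415,225,3)
E
```

```text
(no output)
```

View pics/s1.png

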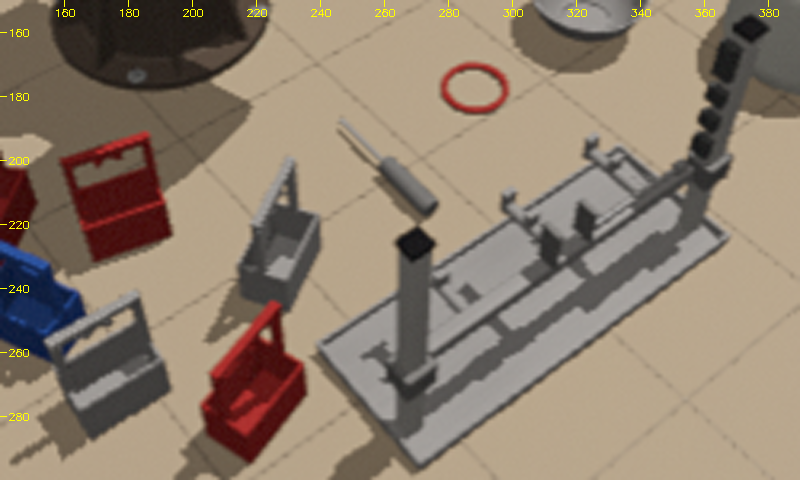

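View pics/t1.png

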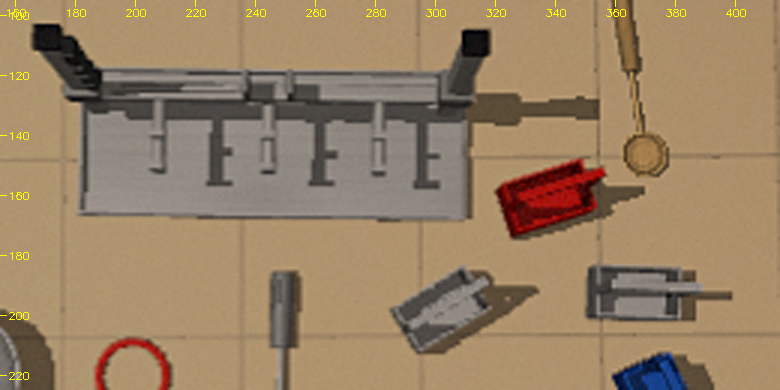

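```bash
python3 - <<'E'
from lib import *
import pickle
np.set_printoptions(precision=4,suppress=True)
S,T=pickle.load(open("st.pkl","rb"))
for n,s,t in [("postL",(374.4,158.7),(170.7,107.7)),("postR",(269,226),(313.3,109)),
 ("tabR",(311.9,221.5),(251.7,118.7)),("tabL",(323,214),(237,118.7)),
 ("cA_far",(230.6,200.3),(317.7,187.3)),("cB_end",(182,242.5),(387.7,190.7)),("cB_end2",(157,255.5),(387.7,190.7))]:
    print(n,*tri([(S,s),(T,t)]))
print("tray corners",plane(T,[(182,166.5),(310.5,167.5)],0.018), plane(S,[(239.5,258),(270,296)],0.018))
d=r.snapshot("wrist");print(d["mount"],d["intrinsics"],d["k1"])
E
```

```text
postL [0.6615 0.2594 0.3014] [np.float64(0.002750015854096143), np.float64(0.002750015854096219)]
postR [ 0.6537 -0.1313  0.3021] [np.float64(0.0010551138089785733), np.float64(0.001055113808978644)]
tabR [0.6549 0.0376 0.1793] [np.float64(0.0015498625506767925), np.float64(0.0015498625506767155)]
tabL [0.6555 0.0821 0.1793] [np.float64(0.0010253884230029368), np.float64(0.001025388423002928)]
cA_far [ 0.4567 -0.1347  0.2216] [np.float64(0.019966289712427213), np.float64(0.019966289712427192)]
cB_end [ 0.4567 -0.3272  0.1863] [np.float64(0.03772255377801311), np.float64(0.03772255377801323)]
cB_end2 [ 0.4417 -0.3686  0.1405] [np.float64(0.003825086597021032), np.float64(0.0038250865970212195)]
tray corners [[ 0.5336  0.2748  0.018 ]
 [ 0.5276 -0.1521  0.018 ]] [[ 0.5362 -0.1477  0.018 ]
 [ 0.6966 -0.1557  0.018 ]]
[[-0.0009  0.9501  0.312   0.0801]
 [ 1.      0.0008  0.0005 -0.0005]
 [ 0.0002  0.312  -0.9501 -0.0698]
 [ 0.      0.      0.      1.    ]] [[338.7979   0.     254.2056]
 [  0.     338.7979 187.6534]
 [  0.       0.       1.    ]] 0.028039157038975044
```

```bash
cat >> lib.py <<'E'
def go(*goals):
    """goals: (x,y,z of TCP, yaw deg of tool x, tool down) -> move numbers cm/deg from the present pose"""
    s=r.get_state();Rt=rot(s["tool_rot"])
    for x,y,z,yaw in goals:
        G=R.from_euler("z",yaw,degrees=True).as_matrix()@np.diag([1,-1,-1.])
        d=Rt.T@(np.array([x,y,z])-s["tool_pos"])*100
        w=R.from_matrix(Rt.T@G).as_rotvec(degrees=True)
        print(np.round(d,2),np.round(w,2))
def st():
    s=r.get_state();Rt=rot(s["tool_rot"])
    print("t%.2f"%s["clock"],"tcp",np.round(s["tool_pos"],4),"grasp",np.round(s["tool_pos"]+.054*Rt[:,2],4),"yaw %.2f"%np.degrees(np.arctan2(Rt[1,0],Rt[0,0])),"zax",np.round(Rt[:,2],3),"F",np.round(s["contact_force"],1),"w %.3f"%s["gripper_width"],"q",np.round(s["qpos"],2))
E
python3 -c "
from lib import *
go((.62,.055,.42,-1))"
```

```text
[ 60.16 -49.03 -11.61] [-0.03  0.   20.93]
```

>>> {"method": "apply_moves", "body": {
  "rows": [
    [6, -5, -6, 0, 0, 3, 0],
    [12, -10, -11.6, 0, 0, 6, 0],
    [18, -15, -11.6, 0, 0, 9, 0],
    [24, -20, -11.6, 0, 0, 12, 0],
    [30, -24.5, -11.6, 0, 0, 15, 0],
    [36, -29, -11.6, 0, 0, 18, 0],
    [42, -34, -11.6, 0, 0, 21, 0],
    [48, -39, -11.6, 0, 0, 21, 0],
    [54, -44, -11.6, 0, 0, 21, 0],
    [58, -47.3, -11.6, 0, 0, 21, 0],
    [60.2, -49, -11.6, 0, 0, 21, 0],
    [60.2, -49, -11.6, 0, 0, 21, 0],
    [60.2, -49, -11.6, 0, 0, 21, 0],
    [60.2, -49, -11.6, 0, 0, 21, 0],
    [60.2, -49, -11.6, 0, 0, 21, 0],
    [60.2, -49, -11.6, 0, 0, 21, 0],
    [60.2, -49, -11.6, 0, 0, 21, 0],
    [60.2, -49, -11.6, 0, 0, 21, 0],
    [60.2, -49, -11.6, 0, 0, 21, 0],
    [60.2, -49, -11.6, 0, 0, 21, 0]
  ]
}}

```text
clock: 1.92
tool_pos: [0.6228, 0.06, 0.4197]
tool_rot: [-0.001, 1.0, -0.008, 0.001]
contact_force: [-1.6, 0.0, -1.3]
gripper_width: 0.998
```

```bash
python3 - <<'E'
from lib import *
import pickle
st();W=cam("wrist");S=cam("scene");pickle.dump((W,S),open("w1.pkl","wb"))
im=np.full((600,800,3),0,np.uint8); im[:384,:512]=W["img"]; im[390:598,520:798]=cv2.resize(S["img"],(278,208)); 
cv2.imwrite("pics/w1.png",cv2.resize(W["img"],(800,600),interpolation=cv2.INTER_CUBIC))
E
```

```text
t1.92 tcp [0.6228 0.06   0.4197] grasp [0.6229 0.0601 0.3657] yaw -0.90 zax [ 0.001  0.002 -1.   ] F [-1.6  0.  -1.3] w 0.998 q [0.05 0.35 1.51 0.   1.28 1.63]
```

View pics/w1.png

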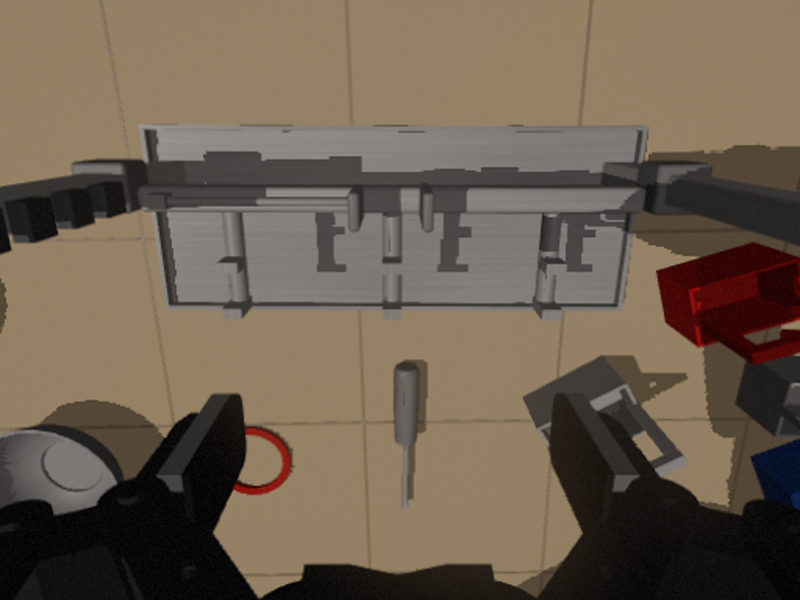

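```bash
python3 - <<'E'
from lib import *
import pickle
np.set_printoptions(precision=4,suppress=True)
W,S1=pickle.load(open("w1.pkl","rb"));S,T=pickle.load(open("st.pkl","rb"))
k=512/800
f=lambda a:(np.array(a)+.5)*k-.5
for n,w,s,t in [("tip2",(234,311),(324.7,194.7),(207.3,150)),("tip1",(392,311),(298.8,211),(244.3,150)),("tip0",(548,311),(276.9,237.5),(281,150)),
  ("tabL",(354,212),(323,214),(237,118.7)),("tabR",(427,212),(311.9,221.5),(251.7,118.7))]:
    print(n,*tri([(W,f(w)),(S,s)]),tri([(W,f(w)),(S,s),(T,t)])[0])
print("tab outer faces", plane(W,f([(348,225),(434,225)]),.179))
print("tab rows",plane(W,f([(354,230),(427,230)]),.179))
print("crossbar ends",plane(W,f([(140,197),(645,197),(645,185),(645,212)]),.128))
print("posts base left/right collar",plane(W,f([(110,172),(685,172)]),.128))
for n,z in(("tray",.018),): print(plane(W,f([(170,305),(624,306),(140,127),(647,127)]),z))
E
```

```text
tip2 [0.57   0.1851 0.1157] [np.float64(0.001598349841124807), np.float64(0.0015983498411249206)] [0.5724 0.1808 0.1219]
tip1 [0.5711 0.0663 0.1246] [np.float64(0.0012790285393149627), np.float64(0.0012790285393149015)] [0.571  0.0652 0.125 ]
tip0 [ 0.5808 -0.0474  0.1123] [np.float64(0.01644885350370786), np.float64(0.01644885350370804)] [ 0.5764 -0.0485  0.1059]
tabL [0.6506 0.0869 0.1705] [np.float64(0.0002174254062583939), np.float64(0.00021742540625847487)] [0.6541 0.0837 0.1788]
tabR [0.6493 0.0426 0.169 ] [np.float64(0.0001459912791479003), np.float64(0.00014599127914831445)] [0.6532 0.04   0.1773]
tab outer faces [[0.6441 0.0899 0.179 ]
 [0.6433 0.039  0.179 ]]
tab rows [[0.6411 0.0865 0.179 ]
 [0.6404 0.0432 0.179 ]]
crossbar ends [[ 0.6555  0.2341  0.128 ]
 [ 0.65   -0.106   0.128 ]
 [ 0.658  -0.105   0.128 ]
 [ 0.6399 -0.1074  0.128 ]]
posts base left/right collar [[ 0.6722  0.251   0.128 ]
 [ 0.6659 -0.13    0.128 ]]
[[ 0.5404  0.2765  0.018 ]
 [ 0.5326 -0.15    0.018 ]
 [ 0.6996  0.2773  0.018 ]
 [ 0.6925 -0.1501  0.018 ]]
```

The wrist view shows tabs at (354,212) and (427,212) and hook tips at (234,311), (392,311), (548,311). A rack centre y of about 0.064 and a yaw of about −1° agree across views. Next I move above the handle and take a second view.

```bash
python3 -c "
from lib import *
go((.652,.0575,.31,-1))"
```

```text
[ 3.09 -0.12 10.93] [-0.    0.03  0.1 ]
```

>>> {"method": "apply_moves", "body": {
  "rows": [
    [1, 0, 3.6, 0, 0, 0, 0],
    [2, 0, 7.2, 0, 0, 0, 0],
    [3, 0.1, 10.9, 0, 0, 0, 0],
    [3, 0.1, 10.9, 0, 0, 0, 0],
    [3, 0.1, 10.9, 0, 0, 0, 0]
  ]
}}

```text
clock: 2.43
tool_pos: [0.6493, 0.052, 0.3097]
tool_rot: [0.0, 1.0, -0.01, -0.002]
contact_force: [-0.5, 0.5, 0.2]
gripper_width: 0.999
```

```bash
python3 - <<'E'
from lib import *
import pickle
st();W=cam("wrist");T=cam("top");S=cam("scene");pickle.dump((W,T,S),open("w2.pkl","wb"))
cv2.imwrite("pics/w2.png",cv2.resize(W["img"],(800,600),interpolation=cv2.INTER_CUBIC))
E
```

```text
t2.43 tcp [0.6493 0.052  0.3097] grasp [0.6491 0.052  0.2557] yaw -1.13 zax [-0.004 -0.    -1.   ] F [-0.5  0.5  0.2] w 0.999 q [ 0.03  0.48  1.58 -0.    1.08  1.62]
```

View pics/w2.png

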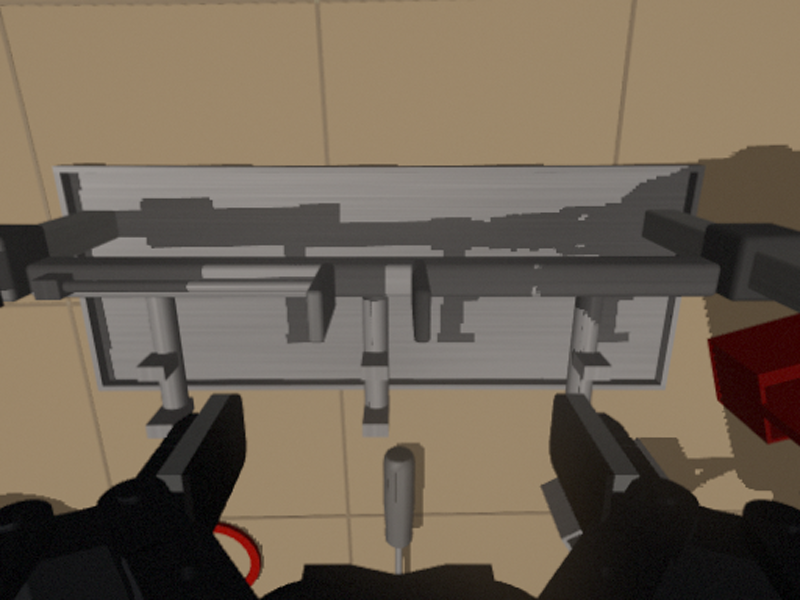

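```bash
python3 - <<'E'
from lib import *
import pickle
np.set_printoptions(precision=4,suppress=True)
W,S1=pickle.load(open("w1.pkl","rb"));S,T=pickle.load(open("st.pkl","rb"));V,_,_=pickle.load(open("w2.pkl","rb"))
k=512/800
f=lambda a:(np.array(a)+.5)*k-.5
for n,w,v in [("lever front-outer-top",(348,231),(309,342)),("fixed",(434,231),(430,342)),("tip1",(392,318),(376,437)),("tip2",(234,318),(167,437))]:
    print(n,*tri([(W,f(w)),(V,f(v))]))
print(plane(V,f([(309,342),(430,342)]),.179),plane(V,f([(376,437),(167,437)]),.131))
g=cv2.cvtColor(V["img"],6)
print(g[205,180:300])
E
```

```text
lever front-outer-top [0.6387 0.0909 0.1699] [np.float64(0.0001357963103511589), np.float64(0.0001357963103511545)]
fixed [0.6382 0.0387 0.1714] [np.float64(0.00018653599938112363), np.float64(0.0001865359993811162)]
tip1 [0.5688 0.0657 0.1365] [np.float64(0.00014665204663444838), np.float64(0.00014665204663447283)]
tip2 [0.5679 0.1795 0.1303] [np.float64(0.0008641154845752427), np.float64(0.0008641154845754)]
[[0.6426 0.089  0.179 ]
 [0.6415 0.0393 0.179 ]] [[0.5651 0.0659 0.131 ]
 [0.5679 0.1784 0.131 ]]
[129 128 130 114  76  76  77  77  78  78  78  76  76  77  77  78  80  91
 105 109 108 105 104 104  97  84  68  50  47  47  51  86 123 129 128 129
 129 128 127 128 128 129 128 127 128 128 128 128 127 129 127 121 103 106
 116 120 125 128 134 135 130 126 121 117 106  95  85  73  91 129 128 128
 128 129 127 128 129 129 129 127 129 128 127 117  72  45  53  59  62  62
  64  65  67  67  63  90 129 129 128 128 130 115  78  78  78  77  76  77
  78  78  78  80  78  78  78  79  96 129 129 128]
```

Tab spacing comes out at 52.2 mm (expected 52), so the handle is at about (0.651, 0.058), with tab tops near 0.173. I'll go down and grip.

```bash
python3 -c "
from lib import *
st();go((.651,.0578,.25,-1.1),(.651,.0578,.21,-1.1))"
```

```text
t2.58 tcp [0.6509 0.0527 0.3136] grasp [0.651  0.0527 0.2596] yaw -1.10 zax [ 0.003  0.    -1.   ] F [0.2 0.6 0.3] w 0.997 q [ 0.03  0.47  1.58 -0.    1.08  1.62]
[-0.01 -0.51  6.36] [-0.01 -0.17 -0.  ]
[-0.03 -0.51 10.36] [-0.01 -0.17 -0.  ]
```

>>> {"method": "apply_moves", "body": {
  "rows": [
    [0, -0.2, 1.5, 0, 0, 0, 0],
    [0, -0.4, 3.5, 0, 0, 0, 0],
    [0, -0.5, 5, 0, 0, 0, 0],
    [0, -0.5, 6, 0, 0, 0, 0],
    [0, -0.5, 6.3, 0, 0, 0, 0],
    [0, -0.5, 6.3, 0, 0, 0, 0],
    [0, -0.5, 6.3, 0, 0, 0, 0],
    [0, -0.5, 6.3, 0, 0, 0, 0],
    [0, -0.5, 6.3, 0, 0, 0, 0],
    [0, -0.5, 6.3, 0, 0, 0, 0]
  ]
}}

```text
clock: 3.42
tool_pos: [0.6509, 0.0582, 0.2486]
tool_rot: [-0.0, 1.0, -0.009, 0.001]
contact_force: [-0.4, -0.4, 0.4]
gripper_width: 0.998
```

```bash
python3 -c "
from lib import *
st();go((.651,.0578,.21,-1.1))"
```

```text
t3.42 tcp [0.6509 0.0582 0.2486] grasp [0.6509 0.0582 0.1946] yaw -1.08 zax [ 0.001  0.    -1.   ] F [-0.4 -0.4  0.4] w 0.998 q [ 0.04  0.54  1.64 -0.    0.96  1.63]
[0.01 0.04 3.86] [-0.   -0.06  0.02]
```

>>> {"method": "apply_moves", "body": {
  "rows": [
    [0, 0, 1.3, 0, 0, 0, 0],
    [0, 0, 2.6, 0, 0, 0, 0],
    [0, 0, 3.5, 0, 0, 0, 0],
    [0, 0, 3.9, 0, 0, 0, 0],
    [0, 0, 3.9, 0, 0, 0, 0],
    [0, 0, 3.9, 0, 0, 0, 0],
    [0, 0, 3.9, 0, 0, 0, 0.5],
    [0, 0, 3.9, 0, 0, 0, 0.8],
    [0, 0, 3.9, 0, 0, 0, 0.8],
    [0, 0, 3.9, 0, 0, 0, 0.8],
    [0, 0, 3.9, 0, 0, 0, 0.8],
    [0, 0, 3.9, 0, 0, 0, 0.8],
    [0, 0, 3.9, 0, 0, 0, 0.8],
    [0, 0, 3.9, 0, 0, 0, 0.8]
  ],
  "squeeze": 60
}}

```text
clock: 4.58
tool_pos: [0.651, 0.0568, 0.2106]
tool_rot: [0.001, 1.0, -0.009, 0.001]
contact_force: [-5.6, -15.3, 15.7]
gripper_width: 0.424
```

```bash
python3 -c "
from lib import *
st()"
```

```text
t4.58 tcp [0.651  0.0568 0.2106] grasp [0.6511 0.0567 0.1566] yaw -1.08 zax [ 0.002 -0.002 -1.   ] F [ -5.6 -15.3  15.7] w 0.424 q [ 0.04  0.58  1.67 -0.    0.88  1.63]
```

>>> {"method": "apply_moves", "body": {
  "rows": [
    [0, 0.1, 0, 0, 0, 0, 0.8],
    [0, 0.1, 0, 0, 0, 0, 0.8],
    [0, 0.1, 0, 0, 0, 0, 0.8],
    [0, 0.1, 0, 0, 0, 0, 0.8]
  ]
}}

```text
clock: 4.92
tool_pos: [0.651, 0.0566, 0.2106]
tool_rot: [0.0, 1.0, -0.01, 0.001]
contact_force: [-4.3, -6.9, 16.4]
gripper_width: 0.426
```

>>> {"method": "apply_moves", "body": {
  "rows": [
    [0, 0, 0.1, 0, 0, 0, 0.8],
    [0, 0, 0.2, 0, 0, 0, 0.8],
    [0, 0, 0.2, 0, 0, 0, 0.8],
    [0, 0, 0.2, 0, 0, 0, 0.8]
  ]
}}

```text
clock: 5.25
tool_pos: [0.6511, 0.0566, 0.2104]
tool_rot: [0.0, 1.0, -0.009, 0.001]
contact_force: [-14.2, -7.7, 41.9]
gripper_width: 0.42
```

>>> {"method": "apply_moves", "body": {
  "rows": [
    [0, 0, -0.3, 0, 0, 0, 0.8],
    [0, 0, -0.8, 0, 0, 0, 0.8],
    [0, 0, -1.6, 0, 0, 0, 0.8],
    [0, 0, -2.6, 0, 0, 0, 0.8],
    [0, 0, -3.6, 0, 0, 0, 0.8],
    [0, 0, -4.6, 0, 0, 0, 0.8],
    [0, 0, -5.6, 0, 0, 0, 0.8],
    [0, 0, -6.6, 0, 0, 0, 0.8],
    [0, 0, -7.6, 0, 0, 0, 0.8],
    [0, 0, -8.5, 0, 0, 0, 0.8],
    [0, 0, -9.2, 0, 0, 0, 0.8],
    [0, 0, -9.6, 0, 0, 0, 0.8],
    [0, 0, -9.8, 0, 0, 0, 0.8],
    [0, 0, -9.8, 0, 0, 0, 0.8],
    [0, 0, -9.8, 0, 0, 0, 0.8],
    [0, 0, -9.8, 0, 0, 0, 0.8],
    [0, 0, -9.8, 0, 0, 0, 0.8]
  ]
}}

```text
clock: 6.67
tool_pos: [0.651, 0.0566, 0.3054]
tool_rot: [0.0, 1.0, -0.01, 0.001]
contact_force: [1.7, -6.4, -0.7]
gripper_width: 0.423
```

```bash
python3 -c "
from lib import *
st()"
```

```text
t6.67 tcp [0.651  0.0566 0.3054] grasp [0.6511 0.0565 0.2514] yaw -1.09 zax [ 0.001 -0.001 -1.   ] F [ 1.7 -6.4 -0.7] w 0.423 q [ 0.04  0.48  1.59 -0.    1.07  1.63]
```

>>> {"method": "apply_moves", "body": {
  "rows": [
    [0, 0, 0, 0, 0, 0, 0.3],
    [0, 0, 0, 0, 0, 0, 0],
    [0, 0, 0, 0, 0, 0, 0],
    [0, 0, 0, 0, 0, 0, 0],
    [0, 0, 0, 0, 0, 0, 0],
    [0, 0, 0, 0, 0, 0, 0],
    [0, 0, -2, 0, 0, 0, 0],
    [0, 0, -5, 0, 0, 0, 0],
    [0, 0, -8, 0, 0, 0, 0],
    [0, 0, -9.5, 0, 0, 0, 0],
    [0, 0, -10, 0, 0, 0, 0],
    [0, 0, -10, 0, 0, 0, 0],
    [0, 0, -10, 0, 0, 0, 0],
    [0, 0, -10, 0, 0, 0, 0],
    [0, 0, -10, 0, 0, 0, 0],
    [0, 0, -10, 0, 0, 0, 0]
  ]
}}

```text
clock: 8.0
tool_pos: [0.6503, 0.0572, 0.4038]
tool_rot: [0.0, 1.0, -0.009, -0.001]
contact_force: [0.1, 0.7, -0.0]
gripper_width: 1.001
```

```bash
python3 - <<'E'
from lib import *
import pickle
st();W=cam("wrist");S=cam("scene");T=cam("top");pickle.dump((W,S,T),open("w3.pkl","wb"))
im=np.zeros((600,800,3),np.uint8)
im[:300,:400]=cv2.resize(W["img"],(400,300));im[:300,400:]=cv2.resize(S["img"],(400,300))
im[300:,:400]=cv2.resize(T["img"],(400,300));im[300:,400:]=cv2.resize(W["img"][90:240,150:350],(400,300),interpolation=cv2.INTER_CUBIC)
cv2.imwrite("pics/w3.png",im)
E
```

```text
t8.00 tcp [0.6503 0.0572 0.4038] grasp [0.6502 0.0572 0.3498] yaw -1.07 zax [-0.002 -0.    -1.   ] F [ 0.1  0.7 -0. ] w 1.001 q [0.04 0.41 1.46 0.   1.27 1.63]
```

View pics/w3.png

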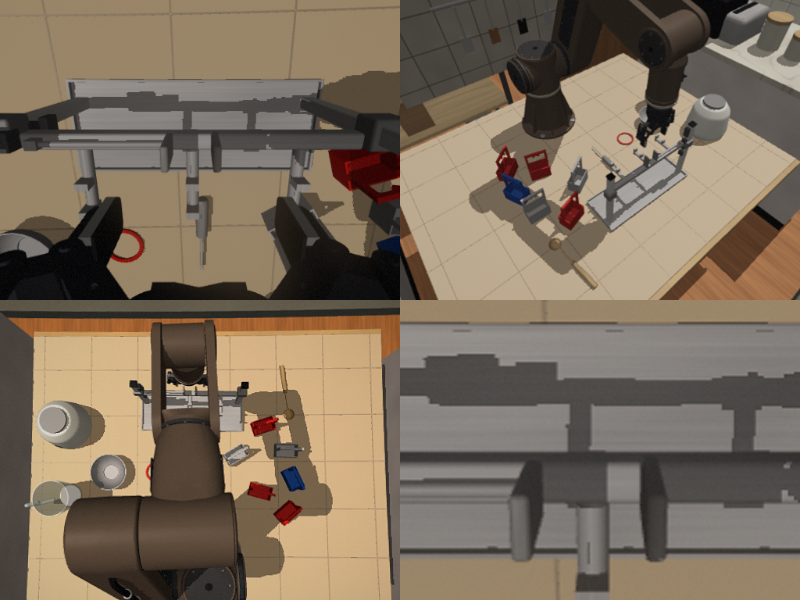

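Only two steel caddies exist, at top-view inset (237,455) and (287,450). The tab spacing is 52 mm again and at the same relative row, so the frame is locked at 0.095. Now to look at the caddies.

```bash
python3 -c "
from lib import *
import pickle
S,T=pickle.load(open('st.pkl','rb'))
print(plane(T,[(310,192),(378,190.7)],.13))
go((.45,-.22,.40,0),(.45,-.22,.40,45))"
```

```text
[[ 0.43817814 -0.13807396  0.13      ]
 [ 0.44087225 -0.34553458  0.13      ]]
[-19.53  28.09   0.46] [ 0.    0.04 -1.07]
[-19.53  28.09   0.46] [-1.000e-02  4.000e-02 -4.607e+01]
```

>>> {"method": "apply_moves", "body": {
  "rows": [
    [-2, 3, 0, 0, 0, 0, 0],
    [-5, 6, 0, 0, 0, 0, 0],
    [-8, 9, 0, 0, 0, 0, 0],
    [-11, 12, 0, 0, 0, 0, 0],
    [-14, 15, 0, 0, 0, 0, 0],
    [-17, 18, 0, 0, 0, 0, 0],
    [-20, 21, 0, 0, 0, 0, 0],
    [-22, 24, 0, 0, 0, 0, 0],
    [-23.5, 27, 0, 0, 0, 0, 0],
    [-24.2, 28.5, 0, 0, 0, 0, 0],
    [-24.5, 29, 0, 0, 0, 0, 0],
    [-24.5, 29, 0, 0, 0, 0, 0],
    [-24.5, 29, 0, 0, 0, 0, 0],
    [-24.5, 29, 0, 0, 0, 0, 0],
    [-24.5, 29, 0, 0, 0, 0, 0],
    [-24.5, 29, 0, 0, 0, 0, 0]
  ]
}}

```text
clock: 9.48
tool_pos: [0.4006, -0.2274, 0.4048]
tool_rot: [-0.0, 1.0, -0.009, -0.0]
contact_force: [-0.9, 0.4, -0.2]
gripper_width: 1.001
```

```bash
python3 - <<'E'
from lib import *
import pickle
st();W=cam("wrist");T=cam("top");S=cam("scene");pickle.dump((W,T,S),open("w4.pkl","wb"))
cv2.imwrite("pics/w4.png",cv2.resize(W["img"],(800,600),interpolation=cv2.INTER_CUBIC))
E
```

```text
t9.48 tcp [ 0.4006 -0.2274  0.4048] grasp [ 0.4006 -0.2274  0.3508] yaw -0.99 zax [-0.  0. -1.] F [-0.9  0.4 -0.2] w 1.001 q [-0.58  0.11  1.87  0.    1.16  1.01]
```

View pics/w4.png

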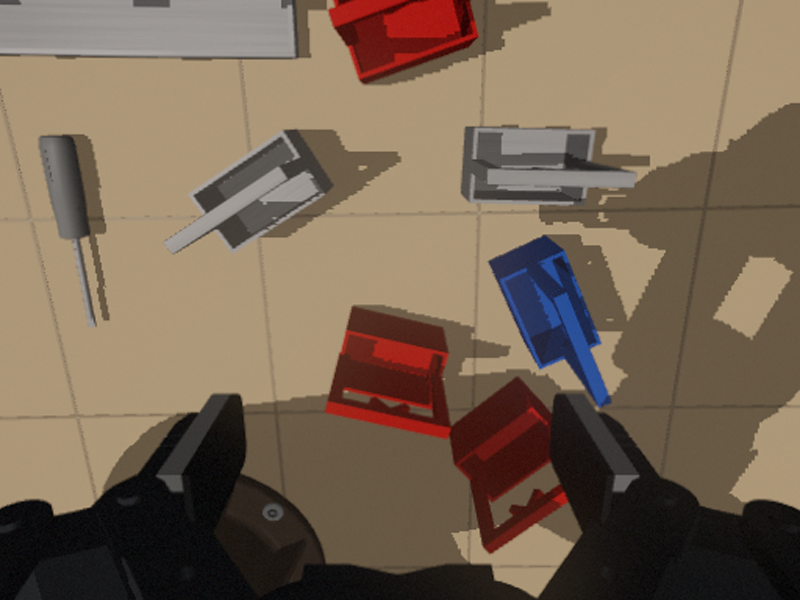

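```bash
python3 - <<'E'
from lib import *
import pickle
np.set_printoptions(precision=4,suppress=True)
W,T,S=pickle.load(open("w4.pkl","rb"));S0,T0=pickle.load(open("st.pkl","rb"))
k=512/800
f=lambda a:(np.array(a)+.5)*k-.5
for n,p in(("A",[(169,247),(286,176)]),("B",[(487,177),(635,180)])):
    X=plane(W,f(p),.14);d=X[1]-X[0];print(n,X,X.mean(0),np.linalg.norm(d),np.degrees(np.arctan2(d[1],d[0])))
print("B end tri",tri([(W,f((635,180))),(S0,(157,255.5))]),tri([(W,f((487,177))),(S0,(182,242.5))]))
crop(W,"w4c.png",95,75,415,170,2.5)
Sx=S["img"]
a=cv2.resize(W["img"][70:175,95:255],None,fx=5,fy=5,interpolation=cv2.INTER_CUBIC)[:,:800]
b=cv2.resize(np.hstack([S["img"][180:300,135:245]]),None,fx=2.5,fy=2.5)
cv2.imwrite("pics/w4A.png",a)
E
```

```text
A [[ 0.4048 -0.0797  0.14  ]
 [ 0.4484 -0.1586  0.14  ]] [ 0.4266 -0.1192  0.14  ] 0.09011305049499949 -61.056095359219384
B [[ 0.4455 -0.283   0.14  ]
 [ 0.4417 -0.3742  0.14  ]] [ 0.4436 -0.3286  0.14  ] 0.09127490216768931 -92.39026872475968
B end tri (array([ 0.445 , -0.3684,  0.1467]), [np.float64(0.0034989373751468994), np.float64(0.003498937375146963)]) (array([ 0.4443, -0.2848,  0.1301]), [np.float64(0.0002974066751587935), np.float64(0.0002974066751589605)])
```

View pics/w4c.png

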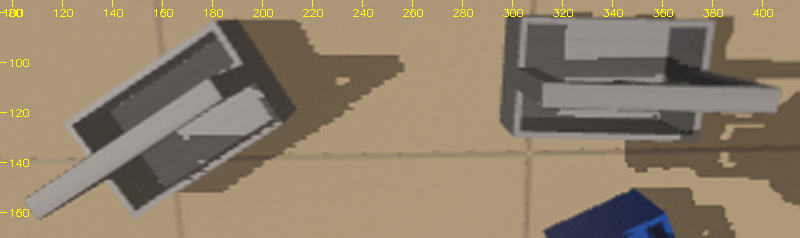

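A's bar measures 90 mm, centred at (0.427,−0.119) with yaw −61°. B's measures 91 mm, centred at (0.444,−0.329) with yaw −92°. Both are steel grey and their heights fit, so they are the ones meant. I'll grasp A first.

```bash
python3 - <<'E'
from lib import *
import pickle
W,T,S=pickle.load(open("w4.pkl","rb"))
k=512/800
print("blue bar",plane(W,(np.array([(562,296),(605,402)])+.5)*k-.5,.14), "A", plane(W,[(107.8,158.2),(181.2,110.7)],.14))
st();go((.4385,-.140,.27,119))
E
```

```text
blue bar [[ 0.36687849 -0.3354553   0.14      ]
 [ 0.28695731 -0.37184814  0.14      ]] A [[ 0.40444823 -0.07951245  0.14      ]
 [ 0.45004839 -0.15714201  0.14      ]]
t9.63 tcp [ 0.4004 -0.2277  0.4049] grasp [ 0.4004 -0.2277  0.3509] yaw -1.02 zax [-0.  0. -1.] F [-0.   0.  -0.1] w 1.005 q [-0.58  0.11  1.87  0.    1.16  1.01]
[ 3.65 -8.84 13.49] [-1.0000e-02 -0.0000e+00 -1.2002e+02]
```

>>> {"method": "apply_moves", "body": {
  "rows": [
    [0.2, -0.5, 0.5, 0, 0, -7, 0.45],
    [0.4, -1, 1, 0, 0, -14, 0.45],
    [0.6, -1.5, 2, 0, 0, -21, 0.45],
    [0.8, -2, 3, 0, 0, -28, 0.45],
    [1, -3, 4, 0, 0, -35, 0.45],
    [1.2, -4, 5, 0, 0, -42, 0.45],
    [1.5, -5, 6, 0, 0, -49, 0.45],
    [1.8, -6, 7, 0, 0, -56, 0.45],
    [2.2, -7, 8, 0, 0, -63, 0.45],
    [2.6, -7.5, 9, 0, 0, -70, 0.45],
    [3, -8, 10, 0, 0, -77, 0.45],
    [3.3, -8.4, 11, 0, 0, -84, 0.45],
    [3.7, -8.8, 12, 0, 0, -91, 0.45],
    [3.7, -8.8, 13, 0, 0, -98, 0.45],
    [3.7, -8.8, 13.5, 0, 0, -105, 0.45],
    [3.7, -8.8, 13.5, 0, 0, -112, 0.45],
    [3.7, -8.8, 13.5, 0, 0, -117, 0.45],
    [3.7, -8.8, 13.5, 0, 0, -120, 0.45],
    [3.7, -8.8, 13.5, 0, 0, -120, 0.45],
    [3.7, -8.8, 13.5, 0, 0, -120, 0.45]
  ]
}}

```text
clock: 11.3
tool_pos: [0.4389, -0.1407, 0.2699]
tool_rot: [0.0, 0.509, 0.861, 0.0]
contact_force: [-0.8, 0.1, 0.8]
gripper_width: 0.55
```

>>> {"method": "apply_moves", "body": {
  "rows": [
    [0, 0, 0, 0, 0, 0, 0.45],
    [0, 0, 0, 0, 0, 0, 0.45],
    [0, 0, 0, 0, 0, 0, 0.45],
    [0, 0, 0, 0, 0, 0, 0.45]
  ]
}}

```text
clock: 11.63
tool_pos: [0.4388, -0.1408, 0.2699]
tool_rot: [0.0, 0.508, 0.861, 0.0]
contact_force: [0.3, 0.9, 0.8]
gripper_width: 0.551
```

```bash
python3 - <<'E'
from lib import *
import pickle
st();go((.4385,-.140,.189,119));W=cam("wrist");S=cam("scene");T=cam("top");pickle.dump((W,S,T),open("w5.pkl","wb"))
im=np.zeros((384,800,3),np.uint8);im[:,:512]=W["img"];im[:192,512:768]=cv2.resize(S["img"][170:290,120:280],(256,192))
cv2.imwrite("pics/w5.png",im)
E
```

```text
t11.63 tcp [ 0.4388 -0.1408  0.2699] grasp [ 0.4388 -0.1409  0.2159] yaw 118.89 zax [ 0. -0. -1.] F [0.3 0.9 0.8] w 0.551 q [-0.38  0.26  2.05  0.    0.83 -0.88]
[0.09 0.01 8.09] [ 0.    0.   -0.11]
```

View pics/w5.png

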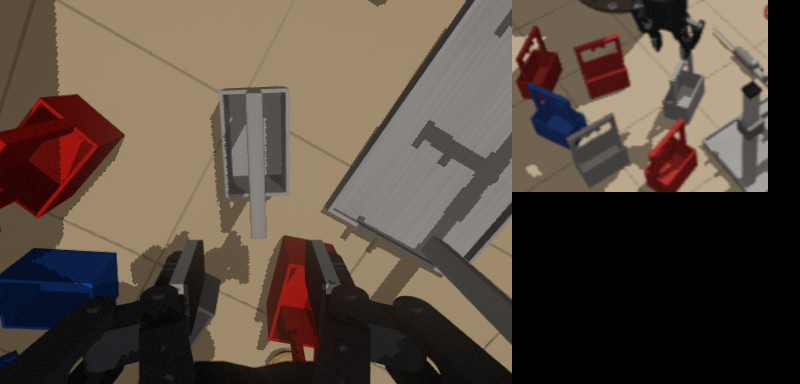

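```bash
python3 - <<'E'
from lib import *
import pickle
np.set_printoptions(precision=4,suppress=True)
W,S,T=pickle.load(open("w5.pkl","rb"));V=pickle.load(open("w4.pkl","rb"))[0]
X=plane(W,[(254,93),(259,237)],.14);d=X[1]-X[0];print(X,X.mean(0),np.linalg.norm(d),np.degrees(np.arctan2(d[1],d[0])))
u=d/np.linalg.norm(d);print(X.mean(0)+.024*u)
print(tri([(W,(254,93)),(V,(107.8,158.2))]),tri([(W,(259,237)),(V,(181.2,110.7))]))
E
```

```text
[[ 0.4042 -0.0782  0.14  ]
 [ 0.4506 -0.1558  0.14  ]] [ 0.4274 -0.117   0.14  ] 0.09038886617741841 -59.105067384051594
[ 0.4397 -0.1376  0.14  ]
(array([ 0.4041, -0.0784,  0.1377]), [np.float64(0.0001874717241678157), np.float64(0.00018747172416773525)]) (array([ 0.4504, -0.1566,  0.1387]), [np.float64(0.0005722495564630144), np.float64(0.0005722495564629515)])
```

Two wrist views put the bar's top at 0.138 (expected 0.140), length 90 mm, angle −59.3°, grip point (0.4396,−0.138).

```bash
python3 -c "
from lib import *
go((.4396,-.138,.188,120.7))"
```

```text
[0.21 0.21 8.19] [ 0.    0.   -1.79]
```

>>> {"method": "apply_moves", "body": {
  "rows": [
    [0.1, 0.1, 1.5, 0, 0, -1.8, 0.45],
    [0.2, 0.2, 3.5, 0, 0, -1.8, 0.45],
    [0.2, 0.2, 5.5, 0, 0, -1.8, 0.45],
    [0.2, 0.2, 7, 0, 0, -1.8, 0.45],
    [0.2, 0.2, 7.8, 0, 0, -1.8, 0.45],
    [0.2, 0.2, 8.2, 0, 0, -1.8, 0.45],
    [0.2, 0.2, 8.2, 0, 0, -1.8, 0.45],
    [0.2, 0.2, 8.2, 0, 0, -1.8, 0.45],
    [0.2, 0.2, 8.2, 0, 0, -1.8, 0.7],
    [0.2, 0.2, 8.2, 0, 0, -1.8, 1],
    [0.2, 0.2, 8.2, 0, 0, -1.8, 1],
    [0.2, 0.2, 8.2, 0, 0, -1.8, 1],
    [0.2, 0.2, 8.2, 0, 0, -1.8, 1],
    [0.2, 0.2, 8.2, 0, 0, -1.8, 1],
    [0.2, 0.2, 8.2, 0, 0, -1.8, 1],
    [0.2, 0.2, 8.2, 0, 0, -1.8, 1]
  ],
  "squeeze": 50
}}

```text
clock: 13.12
tool_pos: [0.4399, -0.1383, 0.1885]
tool_rot: [0.001, 0.494, 0.869, 0.0]
contact_force: [-1.7, -0.9, 8.3]
gripper_width: 0.108
```

```bash
python3 -c "
from lib import *
st();go((.48,-.04,.31,100),(.48,.155,.31,89))"
```

```text
t13.12 tcp [ 0.4399 -0.1383  0.1885] grasp [ 0.4399 -0.1383  0.1345] yaw 120.73 zax [ 0.001 -0.    -1.   ] F [-1.7 -0.9  8.3] w 0.108 q [-0.37  0.39  2.13 -0.    0.62 -0.91]
[  6.39   8.48 -12.15] [ 0.04  0.04 20.73]
[ 23.15  18.45 -12.16] [ 0.05  0.04 31.73]
```

>>> {"method": "apply_moves", "body": {
  "rows": [
    [0, 0, -0.5, 0, 0, 0, 1],
    [0, 0, -1.5, 0, 0, 0, 1],
    [0, 0, -3, 0, 0, 0, 1],
    [0, 0, -5, 0, 0, 0, 1],
    [0, 0, -7, 0, 0, 0, 1],
    [0, 0, -9, 0, 0, 0, 1],
    [0, 0, -10.7, 0, 0, 0, 1],
    [0, 0, -11.5, 0, 0, 0, 1],
    [0, 0, -11.8, 0, 0, 0, 1],
    [0, 0, -11.8, 0, 0, 0, 1],
    [0, 0, -11.8, 0, 0, 0, 1]
  ]
}}

```text
clock: 14.03
tool_pos: [0.4393, -0.138, 0.3053]
tool_rot: [-0.0, 0.495, 0.869, -0.0]
contact_force: [-0.2, 0.1, -2.4]
gripper_width: 0.107
```

```bash
python3 -c "
from lib import *
st();go((.46,-.04,.306,105),(.48,.156,.306,89))"
```

```text
t14.03 tcp [ 0.4393 -0.138   0.3053] grasp [ 0.4392 -0.138   0.2513] yaw 120.73 zax [-0.001  0.    -1.   ] F [-0.2  0.1 -2.4] w 0.107 q [-0.37  0.21  2.01  0.    0.92 -0.91]
[ 7.37  6.79 -0.07] [-0.03 -0.03 15.73]
[23.19 18.52 -0.07] [-4.000e-02 -3.000e-02  3.173e+01]
```

>>> {"method": "apply_moves", "body": {
  "rows": [
    [0.6, 0.6, 0, 0, 0, 2, 1],
    [1.8, 1.7, 0, 0, 0, 4, 1],
    [3.5, 3.2, 0, 0, 0, 7, 1],
    [5.5, 5, 0, 0, 0, 11, 1],
    [7.5, 6.8, 0, 0, 0, 15, 1],
    [9.5, 8.3, 0, 0, 0, 18, 1],
    [11.5, 9.8, 0, 0, 0, 21, 1],
    [13.5, 11.2, 0, 0, 0, 24, 1],
    [15.5, 12.7, 0, 0, 0, 27, 1],
    [17.5, 14.2, 0, 0, 0, 29, 1],
    [19.5, 15.7, 0, 0, 0, 30.5, 1],
    [21, 16.9, 0, 0, 0, 31.7, 1],
    [22.2, 17.8, 0, 0, 0, 31.7, 1],
    [22.9, 18.3, 0, 0, 0, 31.7, 1],
    [23.2, 18.5, 0, 0, 0, 31.7, 1],
    [23.2, 18.5, 0, 0, 0, 31.7, 1],
    [23.2, 18.5, 0, 0, 0, 31.7, 1],
    [23.2, 18.5, 0, 0, 0, 31.7, 1],
    [23.2, 18.5, 0, 0, 0, 31.7, 1]
  ]
}}

```text
clock: 15.62
tool_pos: [0.48, 0.155, 0.3059]
tool_rot: [0.0, 0.713, 0.701, -0.0]
contact_force: [-0.8, 0.1, -1.7]
gripper_width: 0.103
```

```bash
python3 - <<'E'
from lib import *
import pickle
st();W=cam("wrist");S=cam("scene");pickle.dump((W,S),open("w6.pkl","wb"))
im=np.zeros((600,800,3),np.uint8);im[:384,:512]=W["img"];im[384:,:288]=cv2.resize(S["img"][60:276,190:478],(288,216))
im[300:600,512:800]=0
im=np.hstack([cv2.resize(W["img"],(420,315)),cv2.resize(S["img"][100:250,230:410],(378,315),interpolation=cv2.INTER_CUBIC)])
cv2.imwrite("pics/w6.png",im)
E
```

```text
t15.62 tcp [0.48   0.155  0.3059] grasp [0.48   0.155  0.2519] yaw 88.98 zax [-0. -0. -1.] F [-0.8  0.1 -1.7] w 0.103 q [ 0.25  0.28  1.92 -0.    0.94  0.27]
```

View pics/w6.png

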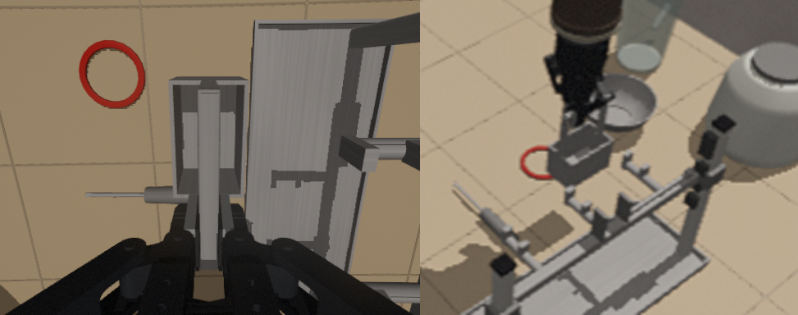

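```bash
python3 - <<'E'
from lib import *
import pickle
W,S=pickle.load(open("w6.pkl","rb"))
print(proj(W,[(.5705,.187,.226),(.5705,.173,.226),(.5705,.18,.226),(.48,.179+.046,.257),(.48,.179,.257)]))
g=W["img"][150:220,410:470]
cv2.imwrite("pics/w6c.png",np.hstack([cv2.resize(g,None,fx=6,fy=6,interpolation=cv2.INTER_CUBIC),cv2.resize(W["img"][90:190,200:300],(420,420),interpolation=cv2.INTER_CUBIC)]))
go((.50,.156,.306,89),(.5905,.156,.306,89))
E
```

```text
[[450.70011119 183.06638996]
 [445.87411591 211.39098029]
 [448.24410156 197.42483713]
 [251.08424581 108.94887469]
 [253.66790257 231.23888033]]
[ 0.11  1.99 -0.  ] [ 0.    0.   -0.02]
[ 0.27 11.04 -0.  ] [ 0.    0.   -0.02]
```

View pics/w6c.png

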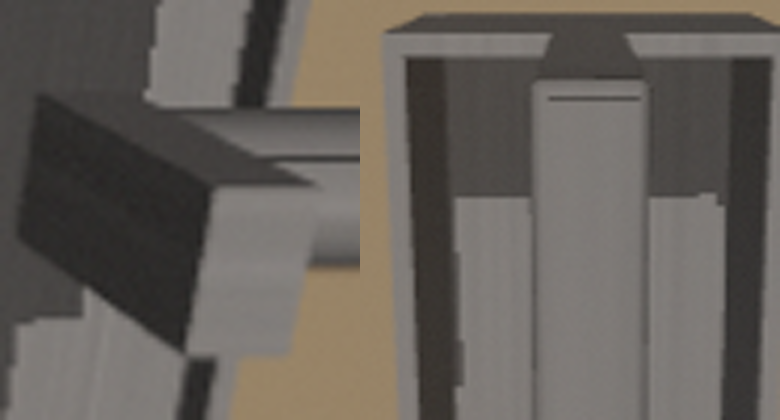

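Tip top face measured at (445,181)–(441,209), giving hook2 at about (0.589, 0.181). Sliding the bar over the hook.

>>> {"method": "apply_moves", "body": {
  "rows": [
    [0.1, 0.5, 0, 0, 0, 0, 1],
    [0.2, 1.5, 0, 0, 0, 0, 1],
    [0.3, 3, 0, 0, 0, 0, 1],
    [0.4, 4.5, 0, 0, 0, 0, 1],
    [0.4, 6, 0, 0, 0, 0, 1],
    [0.4, 7.5, 0, 0, 0, 0, 1],
    [0.4, 9, 0, 0, 0, 0, 1],
    [0.4, 10.2, 0, 0, 0, 0, 1],
    [0.4, 10.8, 0, 0, 0, 0, 1],
    [0.4, 10.9, 0, 0, 0, 0, 1],
    [0.4, 10.9, 0, 0, 0, 0, 1],
    [0.4, 10.9, 0, 0, 0, 0, 1],
    [0.4, 10.9, 0, 0, 0, 0, 1],
    [0.4, 10.9, 0, 0, 0, 0, 1]
  ]
}}

```text
clock: 16.88
tool_pos: [0.5887, 0.158, 0.3061]
tool_rot: [-0.0, 0.713, 0.701, -0.0]
contact_force: [-0.0, 0.3, -0.8]
gripper_width: 0.102
```

```bash
python3 - <<'E'
from lib import *
import pickle
st();W=cam("wrist");S=cam("scene");pickle.dump((W,S),open("w7.pkl","wb"))
im=np.hstack([cv2.resize(W["img"],(420,315)),cv2.resize(S["img"][100:250,230:410],(378,315),interpolation=cv2.INTER_CUBIC)])
cv2.imwrite("pics/w7.png",im)
E
```

```text
t16.88 tcp [0.5887 0.158  0.3061] grasp [0.5887 0.158  0.2521] yaw 89.04 zax [-0.  0. -1.] F [-0.   0.3 -0.8] w 0.102 q [0.21 0.42 1.69 0.   1.03 0.23]
```

View pics/w7.png

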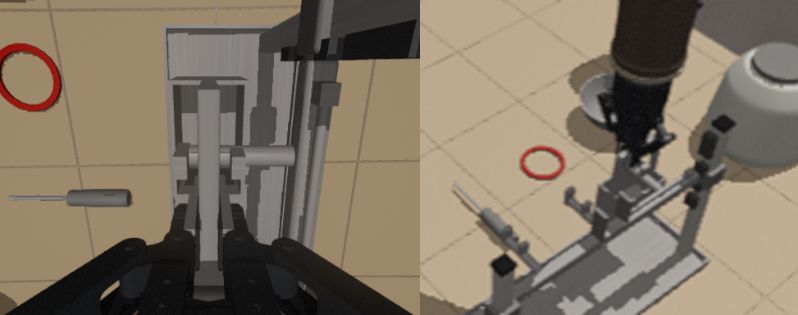

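```bash
python3 - <<'E'
from lib import *
import pickle
W,S=pickle.load(open("w7.pkl","rb"))
print(proj(W,[(.5725,.181,.226),(.606,.181,.226),(.64,.181,.203),(.64,.188,.203),(.64,.174,.203)]))
g=cv2.cvtColor(W["img"],6)
print(g[165:225:1,340]);print(g[170:235,222]); print(g[170:235,285])
E
```

```text
[[219.79125362 205.09572249]
 [290.58946883 203.92969232]
 [349.77227221 187.56868396]
 [350.70687361 175.00363657]
 [348.86700922 199.83475511]]
[131 131 131 131 131 131 130 132 132 132 130 132  85  85  93 100 108 114
 117 120 125 128 134 140 141 139 136 136 137 132 128 124 120 118 111 105
  94  80 124 131 130 130 131 131 131 132 132 130 131 131 131 130 131 131
 130 133 131 131 130 130]
[ 93  92  92  87  77  73  75  76  75  76  77  76  77  76  78  75  76  76
  76  76  76 124 130 131 132 130 129 128 129 129 128 128 130 133 134 133
 131 129 129 129 129 130 129 129 129 130 131 129 119  85  76  77  76  75
  75  76  76  74  75  76  73  73  75  76  73]
[126 126 126 125 126 124 122  85  87  94  79  75  74  74  74  74  72  73
  75  73  74 110 127 132 131 128 128 127 126 127 127 127 128 132 132 132
 131 129 128 129 129 128 127 127 127 130 129 128 112  70  57  58  58  50
  49  70  73  74  73  72  74  73  73  74  72]
```

>>> {"method": "apply_moves", "body": {
  "rows": [
    [0, 0, 0.4, 0, 0, 0, 1],
    [0, 0, 0.9, 0, 0, 0, 1],
    [0, 0, 1.4, 0, 0, 0, 1],
    [0, 0, 1.9, 0, 0, 0, 1],
    [0, 0, 2.4, 0, 0, 0, 1],
    [0, 0, 2.8, 0, 0, 0, 1],
    [0, 0, 3, 0, 0, 0, 1],
    [0, 0, 3, 0, 0, 0, 1],
    [0, 0, 3, 0, 0, 0, 1]
  ]
}}

```text
clock: 17.73
tool_pos: [0.5892, 0.158, 0.2758]
tool_rot: [-0.0, 0.713, 0.701, -0.0]
contact_force: [-0.3, -0.5, -1.1]
gripper_width: 0.106
```

>>> {"method": "apply_moves", "body": {
  "rows": [
    [0, 0, 0.1, 0, 0, 0, 1],
    [0, 0, 0.2, 0, 0, 0, 1],
    [0, 0, 0.3, 0, 0, 0, 1],
    [0, 0, 0.3, 0, 0, 0, 1],
    [0, 0, 0.3, 0, 0, 0, 1]
  ]
}}

```text
clock: 18.15
tool_pos: [0.5891, 0.1579, 0.2729]
tool_rot: [-0.0, 0.713, 0.701, -0.0]
contact_force: [-0.6, -0.0, -1.7]
gripper_width: 0.103
```

>>> {"method": "apply_moves", "body": {
  "rows": [
    [0, 0, 0.1, 0, 0, 0, 1],
    [0, 0, 0.2, 0, 0, 0, 1],
    [0, 0, 0.2, 0, 0, 0, 1],
    [0, 0, 0.2, 0, 0, 0, 1]
  ]
}}

```text
clock: 18.48
tool_pos: [0.5891, 0.1579, 0.2708]
tool_rot: [-0.0, 0.713, 0.701, -0.0]
contact_force: [0.3, -0.5, -1.3]
gripper_width: 0.102
```

>>> {"method": "apply_moves", "body": {
  "rows": [
    [0, 0, 0.1, 0, 0, 0, 1],
    [0, 0, 0.2, 0, 0, 0, 1],
    [0, 0, 0.2, 0, 0, 0, 1],
    [0, 0, 0.2, 0, 0, 0, 1]
  ]
}}

```text
clock: 18.82
tool_pos: [0.5891, 0.1579, 0.2689]
tool_rot: [0.0, 0.713, 0.701, 0.0]
contact_force: [-0.3, -0.8, 0.9]
gripper_width: 0.106
```

>>> {"method": "apply_moves", "body": {
  "rows": [
    [0, 0, 0.1, 0, 0, 0, 1],
    [0, 0, 0.1, 0, 0, 0, 1],
    [0, 0, 0.1, 0, 0, 0, 1]
  ]
}}

```text
clock: 19.07
tool_pos: [0.5892, 0.1579, 0.2684]
tool_rot: [0.0, 0.713, 0.701, 0.0]
contact_force: [-1.6, -2.2, 7.4]
gripper_width: 0.103
```

>>> {"method": "apply_moves", "body": {
  "rows": [
    [0, 0, 0, 0, 0, 0, 0.8],
    [0, 0, 0, 0, 0, 0, 0.65],
    [0, 0, 0, 0, 0, 0, 0.65],
    [0, 0, 0, 0, 0, 0, 0.65],
    [0, 0, 0, 0, 0, 0, 0.65],
    [0, 0, -0.5, 0, 0, 0, 0.65],
    [0, 0, -1.5, 0, 0, 0, 0.65],
    [0, 0, -3, 0, 0, 0, 0.65],
    [0, 0, -5, 0, 0, 0, 0.65],
    [0, 0, -7, 0, 0, 0, 0.65],
    [0, 0, -9, 0, 0, 0, 0.65],
    [0, 0, -10, 0, 0, 0, 0.65],
    [0, 0, -10, 0, 0, 0, 0.65],
    [0, 0, -10, 0, 0, 0, 0.65]
  ]
}}

```text
clock: 20.23
tool_pos: [0.5892, 0.158, 0.3682]
tool_rot: [0.0, 0.713, 0.701, 0.0]
contact_force: [0.1, -0.2, -0.5]
gripper_width: 0.352
```

```bash
python3 - <<'E'
from lib import *
st();go((.42,-.20,.40,89),(.42,-.22,.40,60))
E
```

```text
t20.23 tcp [0.5892 0.158  0.3682] grasp [0.5892 0.158  0.3142] yaw 89.03 zax [ 0.001  0.    -1.   ] F [ 0.1 -0.2 -0.5] w 0.352 q [0.21 0.37 1.61 0.   1.16 0.23]
[-36.08 -16.3   -3.2 ] [ 0.05 -0.01  0.03]
[-38.08 -16.27  -3.2 ] [ 0.05 -0.03 29.03]
```

>>> {"method": "apply_moves", "body": {
  "rows": [
    [-1, -0.3, 0, 0, 0, 0, 0.65],
    [-3, -1, 0, 0, 0, 0, 0.65],
    [-6, -2, 0, 0, 0, 0, 0.5],
    [-9.5, -3, 0, 0, 0, 0, 0.45],
    [-13, -4, 0, 0, 0, 0, 0.45],
    [-16.5, -5, 0, 0, 0, 0, 0.45],
    [-20, -6, 0, 0, 0, 0, 0.45],
    [-23.5, -7, 0, 0, 0, 0, 0.45],
    [-27, -8, 0, 0, 0, 0, 0.45],
    [-30.5, -9, 0, 0, 0, 0, 0.45],
    [-34, -10, 1, 0, 0, 0, 0.45],
    [-37.5, -11, 2, 0, 0, 0, 0.45],
    [-41, -12, 3, 0, 0, 0, 0.45],
    [-44.5, -13, 4.5, 0, 0, 0, 0.45],
    [-48, -14, 6, 0, 0, 0, 0.45],
    [-50.3, -15, 7, 0, 0, 0, 0.45],
    [-51.2, -15.3, 7.5, 0, 0, 0, 0.45],
    [-51.4, -15.4, 7.8, 0, 0, 0, 0.45],
    [-51.4, -15.4, 7.8, 0, 0, 0, 0.45],
    [-51.4, -15.4, 7.8, 0, 0, 0, 0.45]
  ]
}}

```text
clock: 21.9
tool_pos: [0.4265, -0.3524, 0.2898]
tool_rot: [-0.0, 0.713, 0.701, 0.0]
contact_force: [-0.0, 0.4, 0.3]
gripper_width: 0.545
```

>>> {"method": "apply_moves", "body": {
  "rows": [
    [0, 0, 0, 0, 0, 0, 0.45],
    [0, 0, 0, 0, 0, 0, 0.45],
    [0, 0, 0, 0, 0, 0, 0.45],
    [0, 0, 0, 0, 0, 0, 0.45],
    [0, 0, 0, 0, 0, 0, 0.45]
  ]
}}

```text
clock: 22.32
tool_pos: [0.4267, -0.353, 0.2902]
tool_rot: [0.0, 0.713, 0.701, 0.0]
contact_force: [-0.5, -0.6, 0.3]
gripper_width: 0.551
```

```bash
python3 - <<'E'
from lib import *
import pickle
st();W=cam("wrist");S=cam("scene");pickle.dump((W,S),open("w8.pkl","wb"))
im=np.zeros((384,800,3),np.uint8);im[:,:512]=W["img"];im[:,512:]=cv2.resize(S["img"][110:302,256:384],(288,384),interpolation=cv2.INTER_CUBIC)[:, :288]
cv2.imwrite("pics/w8.png",im)
E
```

```text
t22.32 tcp [ 0.4267 -0.353   0.2902] grasp [ 0.4267 -0.353   0.2362] yaw 89.07 zax [ 0. -0. -1.] F [-0.5 -0.6  0.3] w 0.551 q [-0.75  0.36  1.83  0.    0.95 -0.73]
```

View pics/w8.png

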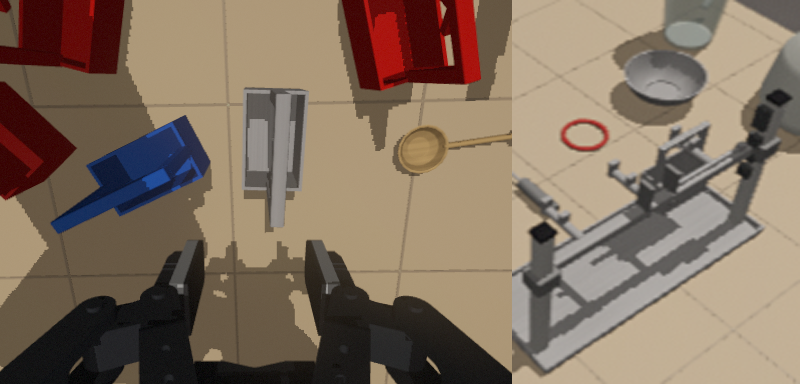

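Caddy A hangs on hook2. B's bar runs from (283,93) to (277,227).

```bash
python3 - <<'E'
from lib import *
import pickle
np.set_printoptions(precision=4,suppress=True)
W,S=pickle.load(open("w8.pkl","rb"));V=pickle.load(open("w4.pkl","rb"))[0]
X=plane(W,[(283,93),(277,227)],.14);d=X[1]-X[0];a=np.degrees(np.arctan2(d[1],d[0]));print(X,X.mean(0),np.linalg.norm(d),a)
g=X.mean(0)+.024*d/np.linalg.norm(d);print(g)
print(tri([(W,(283,93)),(V,(312,113.2))]),tri([(W,(277,227)),(V,(406.4,115))]))
go((g[0],g[1],.188,a+180))
E
```

```text
[[ 0.4457 -0.2828  0.14  ]
 [ 0.4423 -0.3744  0.14  ]] [ 0.444  -0.3286  0.14  ] 0.09164829041816477 -92.11115791977211
[ 0.4431 -0.3526  0.14  ]
(array([ 0.4456, -0.2829,  0.1425]), [np.float64(0.0002181279313557362), np.float64(0.00021812793135584136)]) (array([ 0.4421, -0.373 ,  0.143 ]), [np.float64(1.8152887283113117e-05), np.float64(1.8152887283150698e-05)])
[ 0.09  1.65 10.2 ] [0.01 0.01 1.16]
```

>>> {"method": "apply_moves", "body": {
  "rows": [
    [0.1, 0.8, 0.5, 0, 0, 1.2, 0.45],
    [0.1, 1.6, 1.5, 0, 0, 1.2, 0.45],
    [0.1, 1.65, 3.5, 0, 0, 1.2, 0.45],
    [0.1, 1.65, 5.5, 0, 0, 1.2, 0.45],
    [0.1, 1.65, 7.5, 0, 0, 1.2, 0.45],
    [0.1, 1.65, 9, 0, 0, 1.2, 0.45],
    [0.1, 1.65, 9.8, 0, 0, 1.2, 0.45],
    [0.1, 1.65, 10.2, 0, 0, 1.2, 0.45],
    [0.1, 1.65, 10.2, 0, 0, 1.2, 0.45],
    [0.1, 1.65, 10.2, 0, 0, 1.2, 0.45],
    [0.1, 1.65, 10.2, 0, 0, 1.2, 0.7],
    [0.1, 1.65, 10.2, 0, 0, 1.2, 1],
    [0.1, 1.65, 10.2, 0, 0, 1.2, 1],
    [0.1, 1.65, 10.2, 0, 0, 1.2, 1],
    [0.1, 1.65, 10.2, 0, 0, 1.2, 1],
    [0.1, 1.65, 10.2, 0, 0, 1.2, 1],
    [0.1, 1.65, 10.2, 0, 0, 1.2, 1],
    [0.1, 1.65, 10.2, 0, 0, 1.2, 1]
  ],
  "squeeze": 50
}}

```text
clock: 23.92
tool_pos: [0.4432, -0.3529, 0.1887]
tool_rot: [0.001, 0.72, 0.694, 0.0]
contact_force: [-1.0, 0.1, 5.0]
gripper_width: 0.106
```

>>> {"method": "apply_moves", "body": {
  "rows": [
    [0, 0, -0.5, 0, 0, 0, 1],
    [0, 0, -1.5, 0, 0, 0, 1],
    [0, 0, -3, 0, 0, 0, 1],
    [0, 0, -5, 0, 0, 0, 1],
    [0, 0, -7, 0, 0, 0, 1],
    [0, 0, -9, 0, 0, 0, 1],
    [0, 0, -11, 0, 0, 0, 1],
    [0, 0, -13, 0, 0, 0, 1],
    [0, 0, -15, 0, 0, 0, 1],
    [0, 0, -16.5, 0, 0, 0, 1],
    [0, 0, -17, 0, 0, 0, 1],
    [0, 0, -17, 0, 0, 0, 1],
    [0, 0, -17, 0, 0, 0, 1]
  ]
}}

```text
clock: 25.0
tool_pos: [0.4427, -0.3525, 0.3578]
tool_rot: [0.0, 0.72, 0.694, 0.0]
contact_force: [-0.3, 0.7, -1.4]
gripper_width: 0.109
```

```bash
python3 - <<'E'
from lib import *
st();go((.47,-.074,.357,89),(.48,-.074,.306,89))
E
```

```text
t25.00 tcp [ 0.4427 -0.3525  0.3578] grasp [ 0.4427 -0.3525  0.3038] yaw 87.83 zax [ 0. -0. -1.] F [-0.3  0.7 -1.4] w 0.109 q [-0.73  0.31  1.73  0.    1.1  -0.69]
[27.93  1.67  0.08] [ 0.    0.   -1.17]
[27.97  2.67  5.18] [ 0.    0.   -1.17]
```

>>> {"method": "apply_moves", "body": {
  "rows": [
    [0.7, 0.1, 0, 0, 0, 0, 1],
    [2, 0.3, 0, 0, 0, -0.5, 1],
    [4, 0.5, 0, 0, 0, -1.2, 1],
    [6.5, 0.7, 0, 0, 0, -1.2, 1],
    [9, 1, 0, 0, 0, -1.2, 1],
    [11.5, 1.2, 0, 0, 0, -1.2, 1],
    [14, 1.4, 0, 0, 0, -1.2, 1],
    [16.5, 1.6, 0, 0, 0, -1.2, 1],
    [19, 1.8, 0.5, 0, 0, -1.2, 1],
    [21.5, 2, 1, 0, 0, -1.2, 1],
    [24, 2.2, 2, 0, 0, -1.2, 1],
    [26, 2.4, 3, 0, 0, -1.2, 1],
    [27.3, 2.6, 4, 0, 0, -1.2, 1],
    [27.8, 2.7, 4.8, 0, 0, -1.2, 1],
    [28, 2.7, 5.2, 0, 0, -1.2, 1],
    [28, 2.7, 5.2, 0, 0, -1.2, 1],
    [28, 2.7, 5.2, 0, 0, -1.2, 1],
    [28, 2.7, 5.2, 0, 0, -1.2, 1],
    [28, 2.7, 5.2, 0, 0, -1.2, 1]
  ]
}}

```text
clock: 26.58
tool_pos: [0.4807, -0.0745, 0.3063]
tool_rot: [0.0, 0.713, 0.701, 0.0]
contact_force: [0.3, 0.1, -0.5]
gripper_width: 0.102
```

```bash
python3 - <<'E'
from lib import *
import pickle
st();W=cam("wrist");S=cam("scene");pickle.dump((W,S),open("w9.pkl","wb"))
print(proj(W,[(.564,-.0425,.2225),(.564,-.0565,.2225),(.48,-.05+.046,.257)]))
cv2.imwrite("pics/w9.png",np.hstack([cv2.resize(W["img"],(440,330)),cv2.resize(W["img"][150:220,410:480],(330,330),interpolation=cv2.INTER_CUBIC)]))
go((.585,-.0735,.306,89))
E
```

```text
t26.58 tcp [ 0.4807 -0.0745  0.3063] grasp [ 0.4807 -0.0745  0.2523] yaw 88.97 zax [ 0.001 -0.    -1.   ] F [ 0.3  0.1 -0.5] w 0.102 q [-0.22  0.25  1.96 -0.    0.93 -0.2 ]
[[430.36015229 180.6381701 ]
 [426.20069637 208.32481721]
 [249.03132594 107.1634928 ]]
[ 0.28 10.43  0.03] [ 0.04  0.01 -0.02]
```

View pics/w9.png

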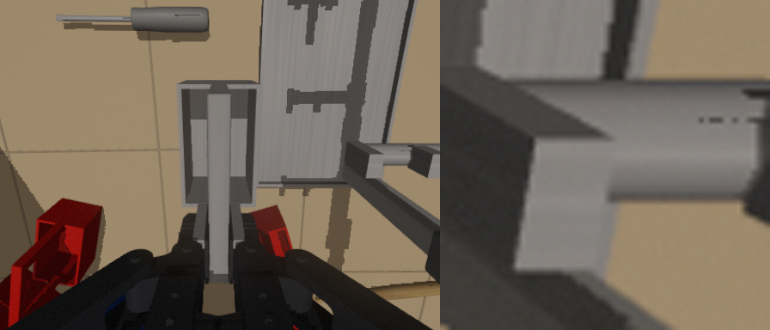

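>>> {"method": "apply_moves", "body": {
  "rows": [
    [0.2, 0.5, 0, 0, 0, 0, 1],
    [0.4, 1.5, 0, 0, 0, 0, 1],
    [0.5, 3, 0, 0, 0, 0, 1],
    [0.5, 4.5, 0, 0, 0, 0, 1],
    [0.5, 6, 0, 0, 0, 0, 1],
    [0.5, 7.5, 0, 0, 0, 0, 1],
    [0.5, 9, 0, 0, 0, 0, 1],
    [0.5, 10, 0, 0, 0, 0, 1],
    [0.5, 10.4, 0, 0, 0, 0, 1],
    [0.5, 10.4, 0, 0, 0, 0, 1],
    [0.5, 10.4, 0, 0, 0, 0, 1],
    [0.5, 10.4, 0, 0, 0, 0, 1]
  ]
}}

```text
clock: 27.68
tool_pos: [0.584, -0.0706, 0.3058]
tool_rot: [-0.0, 0.713, 0.701, -0.0]
contact_force: [0.2, -0.3, -1.2]
gripper_width: 0.101
```

```bash
python3 - <<'E'
from lib import *
st();W=cam("wrist")
print(proj(W,[(.5685,-.049,.2225),(.60,-.049,.2225),(.64,-.049,.1995)]))
g=cv2.cvtColor(W["img"],6)
print(g[165:225,340]);print(g[170:235,222]);print(g[200,200:310]); print(g[130,225:285])
E
```

```text
t27.68 tcp [ 0.584  -0.0706  0.3058] grasp [ 0.5839 -0.0706  0.2518] yaw 89.03 zax [-0.001  0.    -1.   ] F [ 0.2 -0.3 -1.2] w 0.101 q [-0.17  0.39  1.74 -0.    1.01 -0.15]
[[222.18640607 205.37092134]
 [287.3032555  204.29851282]
 [356.80125741 188.02773384]]
[126 126 126 125 126 126 127 127 128 127 128 128 113  83  86  96 103 110
 115 118  75 114 128 135 141 138 135 135 134 132 127 123 118 114 111 104
  94  81 121 128 128 127 128 127 129 128 128 128 127 128 128  89  70  72
  86  90  90  87  87  87]
[ 63  64  66  64  68  73  74  73  74  73  76  75  74  75  76  75  75  74
  76  76  72  98 125 130 130 128 126 127 126 126 127 128 128 130 132 132
 130 129 128 126 129 128 128 127 129 130 128 127 105  81  75  76  74  75
  75  75  74  74  73  75  74  74  73  71  73]
[137 138 138 138 137 135 131 124 125 125 128 128 128 126 126 126 128 127
 126 127 127 127 127 126 126 126 126 126 122  97  56  69  95 104 104 103
 103 103 103 103 100  93 102 116 124 125 126 129 128 128 129 129 128 128
 127 127 126 126 126 127 125 124 124 123 124 122 112  98  92 104 103 104
 103 104 103 104 105 104  97  72  66  55  67 102 126 124 125 125 126 124
 124 125 125 124 124 125 126 125 124 119 105 103 104 103 103 104 104 103
 104 103]
[ 76  76  77  77  79  78  79  77  78  78  78  77  75  76  76  79  95 114
 123 126 124 127 127 128 126 128 127 126 126 125 125 126 126 127 127 127
 126 123 123 123 124 121 110  94  71  76  77  75  76  74  73  73  74  75
  76  75  75  74  76  73]
```

>>> {"method": "apply_moves", "body": {
  "rows": [
    [0, 0, 0.4, 0, 0, 0, 1],
    [0, 0, 0.9, 0, 0, 0, 1],
    [0, 0, 1.4, 0, 0, 0, 1],
    [0, 0, 1.9, 0, 0, 0, 1],
    [0, 0, 2.4, 0, 0, 0, 1],
    [0, 0, 2.8, 0, 0, 0, 1],
    [0, 0, 3.1, 0, 0, 0, 1],
    [0, 0, 3.3, 0, 0, 0, 1],
    [0, 0, 3.5, 0, 0, 0, 1],
    [0, 0, 3.5, 0, 0, 0, 1],
    [0, 0, 3.5, 0, 0, 0, 1]
  ]
}}

```text
clock: 28.65
tool_pos: [0.5847, -0.0706, 0.2709]
tool_rot: [0.0, 0.713, 0.701, 0.0]
contact_force: [0.6, -0.6, -1.6]
gripper_width: 0.105
```

>>> {"method": "apply_moves", "body": {
  "rows": [
    [0, 0, 0.1, 0, 0, 0, 1],
    [0, 0, 0.2, 0, 0, 0, 1],
    [0, 0, 0.2, 0, 0, 0, 1],
    [0, 0, 0.2, 0, 0, 0, 1]
  ]
}}

```text
clock: 28.98
tool_pos: [0.585, -0.0709, 0.2696]
tool_rot: [0.001, 0.713, 0.701, 0.0]
contact_force: [-1.1, -1.8, 6.0]
gripper_width: 0.106
```

Seated at nearly the same height as A (TCP 0.2696, against 0.2684 for A). Release.

>>> {"method": "apply_moves", "body": {
  "rows": [
    [0, 0, 0, 0, 0, 0, 0.8],
    [0, 0, 0, 0, 0, 0, 0.65],
    [0, 0, 0, 0, 0, 0, 0.65],
    [0, 0, 0, 0, 0, 0, 0.65],
    [0, 0, 0, 0, 0, 0, 0.65],
    [0, 0, -0.5, 0, 0, 0, 0.65],
    [0, 0, -1.5, 0, 0, 0, 0.65],
    [0, 0, -3, 0, 0, 0, 0.65],
    [0, 0, -5, 0, 0, 0, 0.65],
    [0, 0, -8, 0, 0, 0, 0.65],
    [0, 0, -11, 0, 0, 0, 0.65],
    [0, 0, -13, 0, 0, 0, 0.65],
    [0, 0, -14, 0, 0, 0, 0.5],
    [0, 0, -14, 0, 0, 0, 0.3],
    [0, 0, -14, 0, 0, 0, 0]
  ]
}}

```text
clock: 30.23
tool_pos: [0.5845, -0.0706, 0.4089]
tool_rot: [0.0, 0.713, 0.701, 0.0]
contact_force: [0.7, -0.0, -0.8]
gripper_width: 0.764
```

```bash
python3 - <<'E'
from lib import *
st();go((.651,.0575,.405,-1.1))
E
```

```text
t30.23 tcp [ 0.5845 -0.0706  0.4089] grasp [ 0.5845 -0.0706  0.3549] yaw 89.03 zax [ 0. -0. -1.] F [ 0.7 -0.  -0.8] w 0.764 q [-0.17  0.3   1.61  0.    1.23 -0.15]
[12.92  6.43  0.4 ] [ 2.000e-02 -2.000e-02  9.013e+01]
```

>>> {"method": "apply_moves", "body": {
  "rows": [
    [0.5, 0.2, 0.1, 0, 0, 7, 0],
    [1.5, 0.7, 0.2, 0, 0, 14, 0],
    [3, 1.5, 0.4, 0, 0, 21, 0],
    [4.5, 2.2, 0.4, 0, 0, 28, 0],
    [6, 3, 0.4, 0, 0, 35, 0],
    [7.5, 3.7, 0.4, 0, 0, 42, 0],
    [9, 4.5, 0.4, 0, 0, 49, 0],
    [10.5, 5.2, 0.4, 0, 0, 56, 0],
    [12, 6, 0.4, 0, 0, 63, 0],
    [12.8, 6.4, 0.4, 0, 0, 70, 0],
    [12.8, 6.4, 0.4, 0, 0, 77, 0],
    [12.8, 6.4, 0.4, 0, 0, 84, 0],
    [12.8, 6.4, 0.4, 0, 0, 88, 0],
    [12.8, 6.4, 0.4, 0, 0, 90, 0],
    [12.8, 6.4, 0.4, 0, 0, 90, 0],
    [12.8, 6.4, 0.4, 0, 0, 90, 0],
    [12.8, 6.4, 0.4, 0, 0, 90, 0],
    [12.8, 6.4, 0.4, 0, 0, 90, 0]
  ]
}}

```text
clock: 31.73
tool_pos: [0.6506, 0.0562, 0.4044]
tool_rot: [-0.0, 1.0, -0.008, -0.0]
contact_force: [-0.0, 0.3, 0.6]
gripper_width: 0.999
```

```bash
python3 - <<'E'
from lib import *
import pickle
st();W=cam("wrist");S=cam("scene");pickle.dump((W,S),open("w10.pkl","wb"))
cv2.imwrite("pics/w10.png",np.hstack([cv2.resize(W["img"],(440,330)),cv2.resize(S["img"][110:290,230:410],(330,330),interpolation=cv2.INTER_CUBIC)]))
go((.651,.0567,.3055,-1.1))
E
```

```text
t31.73 tcp [0.6506 0.0562 0.4044] grasp [0.6506 0.0562 0.3504] yaw -0.92 zax [-0.001  0.    -1.   ] F [-0.   0.3  0.6] w 0.999 q [0.04 0.41 1.46 0.   1.27 1.63]
[ 0.03 -0.05  9.92] [0.   0.02 0.16]
```

View pics/w10.png

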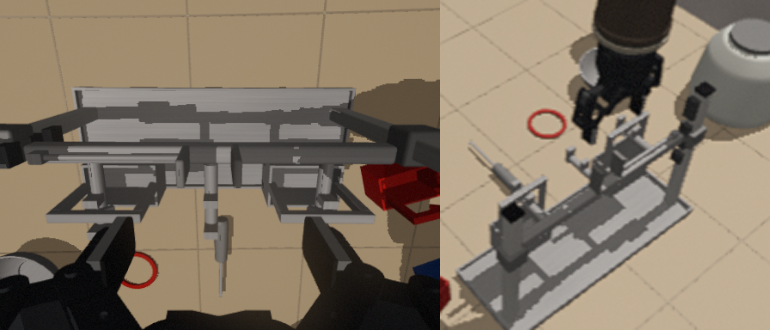

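Both caddies hang. Now grip the handle again.

>>> {"method": "apply_moves", "body": {
  "rows": [
    [0, 0, 1.5, 0, 0, 0, 0],
    [0, 0, 3.5, 0, 0, 0, 0],
    [0, 0, 5.5, 0, 0, 0, 0],
    [0, 0, 7.5, 0, 0, 0, 0],
    [0, 0, 9, 0, 0, 0, 0],
    [0, 0, 9.8, 0, 0, 0, 0],
    [0, 0, 10, 0, 0, 0, 0],
    [0, 0, 10, 0, 0, 0, 0],
    [0, 0, 10, 0, 0, 0, 0],
    [0, 0, 10, 0, 0, 0, 0],
    [0, 0, 10, 0, 0, 0, 0.5],
    [0, 0, 10, 0, 0, 0, 0.8],
    [0, 0, 10, 0, 0, 0, 0.8],
    [0, 0, 10, 0, 0, 0, 0.8],
    [0, 0, 10, 0, 0, 0, 0.8],
    [0, 0, 10, 0, 0, 0, 0.8],
    [0, 0, 10, 0, 0, 0, 0.8],
    [0, 0, 10, 0, 0, 0, 0.8]
  ],
  "squeeze": 70
}}

```text
clock: 33.33
tool_pos: [0.6512, 0.0563, 0.3051]
tool_rot: [-0.0, 1.0, -0.009, 0.0]
contact_force: [4.2, 0.4, -1.5]
gripper_width: 0.411
```

```bash
python3 - <<'E'
from lib import *
import pickle
st();S=cam("scene");pickle.dump(S,open("s11.pkl","wb"))
S3=pickle.load(open("w3.pkl","rb"))[1];S10=pickle.load(open("w10.pkl","rb"))[1];S0=pickle.load(open("st.pkl","rb"))[0]
print(proj(S,[(.65,-.105,.118+z) for z in(0,.0949,.13)]))
p=proj(S,[(.65,-.08,.118+.0949)])[0].astype(int)
t=S3["img"][p[1]-8:p[1]+22,p[0]-18:p[0]+6]
# right collar+post region shift, subpixel through phase correlation on upscaled crops
def sh(a,b):
    x,y=proj(S,[(.65,-.11,.118+.0949)])[0].astype(int)
    A=[cv2.cvtColor(i["img"][y-16:y+16,x-16:x+16],6).astype(np.float32) for i in(a,b)]
    tpl=cv2.resize(A[0][6:26,6:26],None,fx=10,fy=10,interpolation=cv2.INTER_CUBIC);m=cv2.matchTemplate(cv2.resize(A[1],None,fx=10,fy=10,interpolation=cv2.INTER_CUBIC),tpl,cv2.TM_CCOEFF_NORMED)
    _,v,_,l=cv2.minMaxLoc(m);return v,(l[0]-60)/10,(l[1]-60)/10
print(sh(S3,S10),sh(S3,S))
E
```

```text
t33.33 tcp [0.6512 0.0563 0.3051] grasp [0.6512 0.0563 0.2511] yaw -0.98 zax [ 0.001  0.    -1.   ] F [ 4.2  0.4 -1.5] w 0.411 q [0.04 0.48 1.59 0.   1.07 1.63]
[[273.64011452 258.2070792 ]
 [274.58728084 239.6802646 ]
 [274.97266023 232.15695893]]
(0.6990476250648499, 1.4, 3.6) (0.6870867609977722, 2.1, 3.9)
```

>>> {"method": "apply_moves", "body": {
  "rows": [
    [0, 0, -0.1, 0, 0, 0, 0.8],
    [0, 0, -0.3, 0, 0, 0, 0.8],
    [0, 0, -0.6, 0, 0, 0, 0.8],
    [0, 0, -0.9, 0, 0, 0, 0.8],
    [0, 0, -1.2, 0, 0, 0, 0.8],
    [0, 0, -1.5, 0, 0, 0, 0.8],
    [0, 0, -1.8, 0, 0, 0, 0.8],
    [0, 0, -2.1, 0, 0, 0, 0.8],
    [0, 0, -2.4, 0, 0, 0, 0.8],
    [0, 0, -2.7, 0, 0, 0, 0.8],
    [0, 0, -3, 0, 0, 0, 0.8],
    [0, 0, -3.3, 0, 0, 0, 0.8],
    [0, 0, -3.5, 0, 0, 0, 0.8],
    [0, 0, -3.7, 0, 0, 0, 0.8],
    [0, 0, -3.8, 0, 0, 0, 0.8],
    [0, 0, -3.8, 0, 0, 0, 0.8],
    [0, 0, -3.8, 0, 0, 0, 0.8],
    [0, 0, -3.8, 0, 0, 0, 0.8]
  ]
}}

```text
clock: 34.88
tool_pos: [0.6512, 0.0563, 0.3423]
tool_rot: [-0.0, 1.0, -0.009, 0.0]
contact_force: [9.2, 0.3, -9.5]
gripper_width: 0.412
```

```bash
python3 - <<'E'
from lib import *
import pickle
np.set_printoptions(precision=4,suppress=True)
st();W=cam("wrist");pickle.dump(W,open("w12.pkl","wb"))
# hook1 tip front edge (no caddy on it): predicted pixel for several f
for f in (.124,.127,.130,.133): print(f,proj(W,[(.5665,.0655,.131+f),(.604,.0655,.131+f)]).ravel())
V=pickle.load(open("w3.pkl","rb"))[0]; print("w3",[proj(V,[(.5665,.0655,.131+f)]).ravel() for f in(.090,.0949)])
cv2.imwrite("pics/w12.png",np.hstack([cv2.resize(W["img"][120:320,180:310],(390,600),interpolation=cv2.INTER_CUBIC),cv2.resize(V["img"][120:320,180:310],(390,600),interpolation=cv2.INTER_CUBIC)]))
E
```

```text
t34.88 tcp [0.6512 0.0563 0.3423] grasp [0.6512 0.0563 0.2883] yaw -0.98 zax [ 0.  0. -1.] F [ 9.2  0.3 -9.5] w 0.412 q [0.04 0.45 1.54 0.   1.15 1.63]
0.124 [242.1946 370.5542 240.2901 316.9759]
0.127 [242.0147 374.8746 240.0712 320.6969]
0.13 [241.8292 379.3264 239.8453 324.5364]
0.133 [241.638  383.9158 239.6121 328.5002]
w3 [array([247.1023, 276.8614]), array([246.9851, 280.1447])]
```

View pics/w12.png

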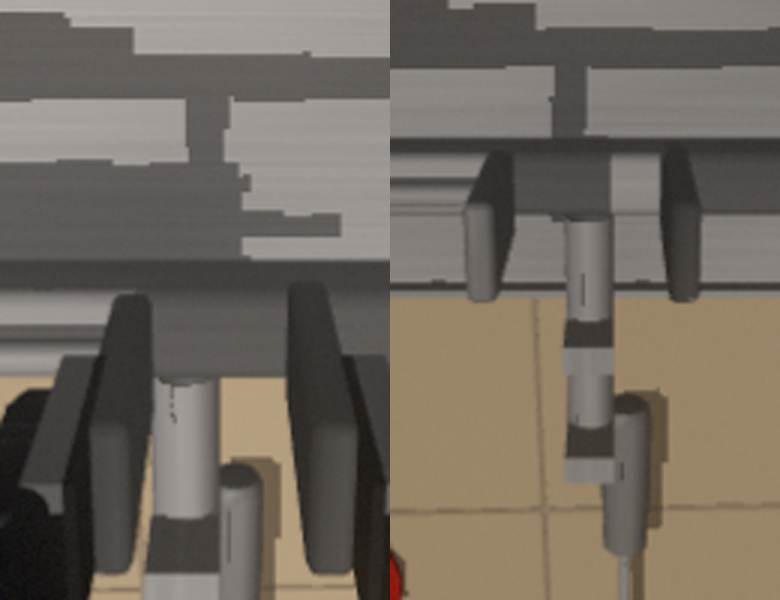

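```bash
python3 - <<'E'
from lib import *
import pickle
from scipy.optimize import brentq
W=pickle.load(open("w12.pkl","rb"));V=pickle.load(open("w3.pkl","rb"))[0]
row=lambda c,x,z:proj(c,[(x,.0655,z)])[0,1]
for n,z0,rv,rw in(("stop rear",.131,235.7,310.8),("tab front",.173,220,311)):
    x=brentq(lambda x:row(V,x,z0+.0949)-rv,.5,.69); print(n,x,brentq(lambda f:row(W,x,z0+f)-rw,.08,.16))
g=cv2.cvtColor(W["img"],6);v=cv2.cvtColor(V["img"],6)
print(g[285:384,238]);print(v[222:290,247])
E
```

```text
stop rear 0.607879542957761 0.12375912340155522
tab front 0.6401190844946532 0.12302808462108927
[150 150 150 150 150 151 150 121  72  63  64  64  64  64  63  66  65  64
  63  64  66  64  66  63  65  75 121 152 152 152 153 153 153 153 152 153
 153 152 150 149 149 149 149 149 148 148 149 150 150 148 149 148 149 149
 129  63  61  61  61  62  61  63  62  62  61  60  59  60  62  60  61  60
  61  61  61 112 143 150 136  90  27  25  28  25  22  25  24  20  23  19
  19  20  20  19  22  21  22  19  18]
[126 128 126 127 127  79  58  55  57  57  58  58  57  71 120 126 126 125
 128 126 125 126 126 129 129 128 129 129 130 130 129 129 129 128 129 128
 129 129 129 129 104  69  59  58  59  57  59  59  59  58  84 119 126 126
 127 127 126 127 129 134 135 136 135 136 135 136 121 111]
```

```bash
python3 - <<'E'
from lib import *
import pickle
from scipy.optimize import brentq
W=pickle.load(open("w12.pkl","rb"));V=pickle.load(open("w3.pkl","rb"))[0]
row=lambda c,x,z:proj(c,[(x,.0655,z)])[0,1]
for n,z0,rv,rw in(("stop rear",.131,235.6,310.7),("tip rear",.131,272.4,360),("stop front lower",.131,262.2-18,339.2-0)):
    x=brentq(lambda x:row(V,x,z0+.0949)-rv,.5,.69); print(n,x,brentq(lambda f:row(W,x,z0+f)-rw,.05,.2))
# consistency of reference: f=0 view w2 against w3 (tip front row 437*.64)
V2=pickle.load(open("w2.pkl","rb"))[0]
x=brentq(lambda x:row(V,x,.131+.0949)-288*0-280.3,.5,.69);print("w2 f",x,brentq(lambda f:row(V2,x,.131+f)-(437.5*.64-.5),-.05,.05))
E
```

```text
stop rear 0.6079686006457738 0.12378912733281426
tip rear 0.573975936481095 0.12376341195977292
stop front lower 0.6002450219266434 0.1364922365656122
w2 f 0.5663488907713146 0.0018691944135420001
```

The image says the frame is at 0.1238, because the closing jaws dragged it down. Raise a further 6.5 mm and check.

>>> {"method": "apply_moves", "body": {
  "rows": [
    [0, 0, -0.1, 0, 0, 0, 0.8],
    [0, 0, -0.3, 0, 0, 0, 0.8],
    [0, 0, -0.5, 0, 0, 0, 0.8],
    [0, 0, -0.65, 0, 0, 0, 0.8],
    [0, 0, -0.65, 0, 0, 0, 0.8],
    [0, 0, -0.65, 0, 0, 0, 0.8],
    [0, 0, -0.65, 0, 0, 0, 0.8],
    [0, 0, -0.65, 0, 0, 0, 0.8],
    [0, 0, -0.65, 0, 0, 0, 0.8],
    [0, 0, -0.65, 0, 0, 0, 0.8],
    [0, 0, -0.65, 0, 0, 0, 0.8],
    [0, 0, -0.65, 0, 0, 0, 0.8]
  ]
}}

```text
clock: 35.93
tool_pos: [0.6511, 0.0563, 0.3488]
tool_rot: [-0.0, 1.0, -0.009, 0.0]
contact_force: [8.5, 1.8, -8.7]
gripper_width: 0.41
```

```bash
python3 - <<'E'
from lib import *
from scipy.optimize import brentq
st();W=cam("wrist");g=cv2.cvtColor(W["img"],6).astype(int)
row=lambda c,x,z:proj(c,[(x,.0655,z)])[0,1]
print("expected rows at .124/.130/.134", [[round(row(W,x,.131+f),1) for f in(.124,.130,.134)] for x in(.608,.574)]);print(g[290:366,238])
E
```

```text
t35.93 tcp [0.6511 0.0563 0.3488] grasp [0.6512 0.0563 0.2948] yaw -0.98 zax [ 0.  0. -1.] F [ 8.5  1.8 -8.7] w 0.410 q [0.04 0.45 1.54 0.   1.16 1.63]
expected rows at .124/.130/.134 [[np.float64(303.4), np.float64(310.3), np.float64(315.2)], [np.float64(351.6), np.float64(359.6), np.float64(365.2)]]
[150 151 121  71  62  63  64  64  64  65  64  63  63  66  64  64  65  63
  63  65  76 120 153 151 152 152 153 153 153 153 153 152 152 150 145 134
 150 149 148 149 149 150 149 149 150 148 131 131 130 112  63  61  63  60
  63  61  61  60  63  61  63  60  60  62  59  61  59  58  63  61 112 144
 151 137  91  24]
```

Now at f ≈ 0.130. Letting go.

>>> {"method": "apply_moves", "body": {
  "rows": [
    [0, 0, 0, 0, 0, 0, 0.3],
    [0, 0, 0, 0, 0, 0, 0],
    [0, 0, 0, 0, 0, 0, 0],
    [0, 0, 0, 0, 0, 0, 0],
    [0, 0, 0, 0, 0, 0, 0],
    [0, 0, 0, 0, 0, 0, 0],
    [0, 0, -1, 0, 0, 0, 0],
    [0, 0, -3, 0, 0, 0, 0],
    [0, 0, -6, 0, 0, 0, 0],
    [0, 0, -8, 0, 0, 0, 0],
    [0, 0, -9, 0, 0, 0, 0],
    [0, 0, -9, 0, 0, 0, 0],
    [0, 0, -9, 0, 0, 0, 0],
    [0, 0, -9, 0, 0, 0, 0],
    [0, 0, -9, 0, 0, 0, 0],
    [0, 0, -9, 0, 0, 0, 0]
  ]
}}

```text
clock: 37.32
tool_pos: [0.6505, 0.0562, 0.4381]
tool_rot: [0.0, 1.0, -0.008, -0.001]
contact_force: [-0.9, -0.5, 0.4]
gripper_width: 0.996
```

```bash
python3 - <<'E'
from lib import *
import pickle
st();W=cam("wrist");S=cam("scene");pickle.dump((W,S),open("w13.pkl","wb"))
print([proj(W,[(.5665,.0655,.131+f)])[0].round(1) for f in(.1265,.13)], "tab outer faces released", proj(W,[(.6395,.0905,.173+.128),(.639,.0385,.173+.128)]).round(1))
cv2.imwrite("pics/w13.png",np.hstack([cv2.resize(W["img"][120:320,180:310],(390,600),interpolation=cv2.INTER_CUBIC),cv2.resize(S["img"][90:290,245:375],(390,600),interpolation=cv2.INTER_CUBIC)]))
E
```

```text
t37.32 tcp [0.6505 0.0562 0.4381] grasp [0.6504 0.0562 0.3841] yaw -0.97 zax [-0.002 -0.    -1.   ] F [-0.9 -0.5  0.4] w 0.996 q [ 0.04  0.39  1.41 -0.    1.34  1.63]
[array([245.8, 278.4]), array([245.7, 280.8])] tab outer faces released [[203.7 220.9]
 [282.1 220.3]]
```

View pics/w13.png

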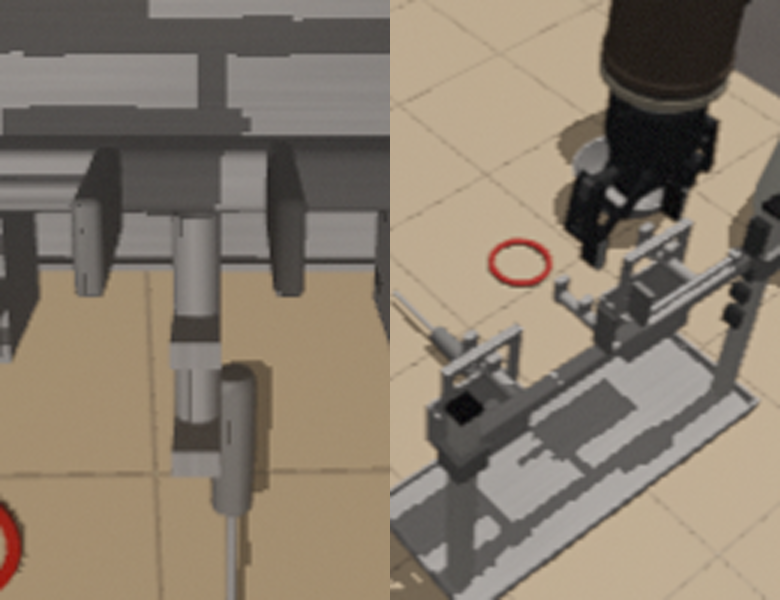

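Lever fully released: tabs at 204 and 281.7 px, 52 mm apart. The frame rests on the top-notch tooth at 0.1265. I'll back off and do a final stillness check.

>>> {"method": "apply_moves", "body": {
  "rows": [
    [-2, 1, -1, 0, 0, 0, 0],
    [-5, 3, -3, 0, 0, 0, 0],
    [-8, 6, -5, 0, 0, 0, 0],
    [-11, 9, -6, 0, 0, 0, 0],
    [-14, 12, -6, 0, 0, 0, 0],
    [-17, 15, -6, 0, 0, 0, 0],
    [-19, 18, -6, 0, 0, 0, 0],
    [-20, 20, -6, 0, 0, 0, 0],
    [-20, 20, -6, 0, 0, 0, 0],
    [-20, 20, -6, 0, 0, 0, 0],
    [-20, 20, -6, 0, 0, 0, 0],
    [-20, 20, -6, 0, 0, 0, 0],
    [-20, 20, -6, 0, 0, 0, 0],
    [-20, 20, -6, 0, 0, 0, 0],
    [-20, 20, -6, 0, 0, 0, 0],
    [-20, 20, -6, 0, 0, 0, 0],
    [-20, 20, -6, 0, 0, 0, 0],
    [-20, 20, -6, 0, 0, 0, 0],
    [-20, 20, -6, 0, 0, 0, 0],
    [-20, 20, -6, 0, 0, 0, 0]
  ]
}}

```text
clock: 39.08
tool_pos: [0.4474, -0.1403, 0.4994]
tool_rot: [-0.0, 1.0, -0.008, 0.0]
contact_force: [0.2, -0.2, 0.1]
gripper_width: 1.0
```

```bash
python3 - <<'E'
from lib import *
S=cam("scene")
for i in range(6): r.snapshot("top")
S2=cam("scene");d=cv2.absdiff(S["img"],S2["img"])[130:300,240:400];print("diff",d.max(),d.mean());st()
cv2.imwrite("pics/end.png",cv2.resize(S2["img"][90:300,130:410],(800,600),interpolation=cv2.INTER_CUBIC))
E
```

```text
diff 8 0.7318014705882353
t39.48 tcp [ 0.4474 -0.1403  0.4994] grasp [ 0.4474 -0.1403  0.4454] yaw -0.97 zax [ 0. -0. -1.] F [1.6 0.6 0.4] w 1.002 q [-0.37  0.06  1.7   0.    1.38  1.22]
```

View pics/end.png

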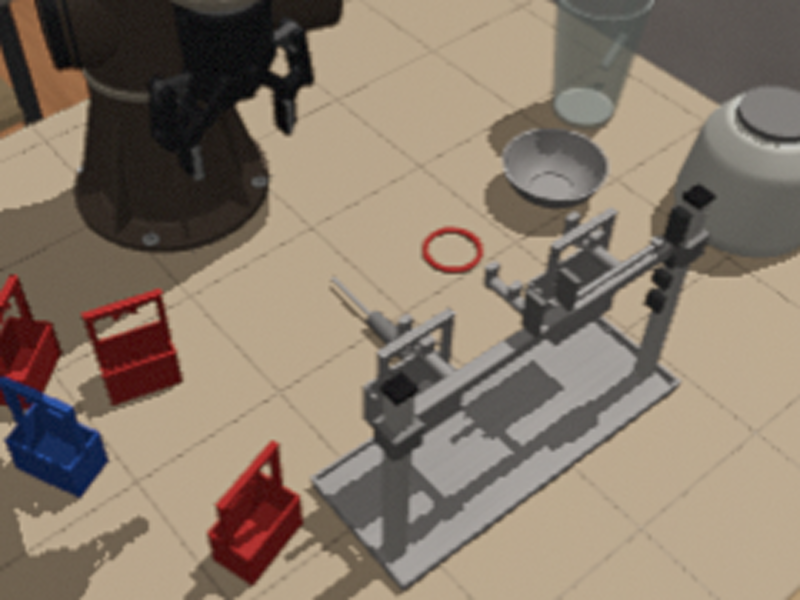

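Both caddies hang upright and still at (415,350) and (585,240). Everything else is where it was.

```bash
python3 -c "
from workcell import r
print(r.sign_off())"
```

```text
the job is handed in; nothing more can be done
None
```

The job is done and handed in at about 39.5 s. I unlocked the frame, raised it to the middle notch, and let it lock there. I then hung the two steel caddies on the end hooks; there were only two. Last, I raised the loaded frame to the top notch and let go.

**Last checks:**
- **Lock:** the handle tabs measured about 52 mm apart, so the lever is fully released. The hook tip put the frame at about 0.1265, resting on the top-notch tooth.
- **Caddies:** both hang upright. Two pictures 0.4 s apart differed only by noise, so they hang still.
- **Other things:** by eye, the other things look undisturbed in the final view; I did not measure them. The arm stands clear.

**What disagreed:**
- **Second grip:** the closing jaws dragged the frame a few millimetres below my estimate. The picture showed 0.124 instead of 0.130, so I raised it 6.5 mm more before letting go.
- **Failed measurement:** measuring the frame's sag by matching scene-camera images failed because a caddy was in the way. I used the wrist camera instead.
- **Picture count:** I viewed 16 pictures, two past the budget of 14.

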